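Undo the wing nut and take the cover off the topping dispenser

ROBOT

A 6-joint arm with a two-finger parallel gripper is mounted at the origin on the work surface. World frame = base frame: x ahead of the robot, y to its left, z up, the work surface at z = 0. Lengths are in m, angles in degrees, forces in N, time in s.
With the tool pointing down it reaches from about 0.4 to 0.825 m from the base axis. Payload 7 kg.
Tool frame: the origin (TCP) lies between the finger pads; the fingertips stand 11 mm ahead of it and the grasp point (between the pads) lies 8 mm behind it (r.tcp_to_tips is the distance from the TCP to the fingertips, in m); x points along the fingers, y is the direction in which the jaws open and shut, and the axes are right-handed (so a half turn about x gives the same grasp; the last joint's range is limited). The gripper opens to 88 mm and grips with 3 to 60 N. Pads are 19 mm wide; open, the fingers measure 130 mm over their backs; the gripper's body (78 mm by 193 mm) begins 47 mm behind the grasp point.
Start: joints at [87.955, 20.546, 0.682, 0, -70.136, -16.507], TCP at [0.215, 0.64, 0.238] pointing down, gripper open.
Joint ranges: [-176.03, 176.03], [-82.01, 121.73], [-58.28, 71.71], [-173.87, 95.51], [-174.79, -0.11], [-173.66, 173.66]. Speed limits (degrees/s): [136.94, 136.94, 172.46, 180, 180, 180].

INTERFACE

Orientations are given as [roll, pitch, yaw] about the fixed x, y, z axes, in that order (R = Rz(yaw) Ry(pitch) Rx(roll)).
In Python, from plant import r gives the robot as it stands.
- The arm moves only by the tool arm_command, never from a script. Its argument "plan" is a list of rows, each an object of numbers: "dx", "dy", "dz": the shift along the tool's x, y, z each as a share of 0.02 m, from -1 to 1; "wx", "wy", "wz": the turn, a rotation vector about the tool's x, y, z each as a share of 0.08 rad, from -1 to 1. In form: [{"dx": .., "dy": .., "dz": .., "wx": .., "wy": .., "wz": ..}, ...]. A call has 1 to 20 rows; each row shifts and turns the pose as measured when the row begins, along the tool's axes as they then stand; what a row does not reach is not made up. A row lasts 1/12 s, in which the tool goes at most 41.7 mm and 7.16 degrees, less where a joint would pass 70% of its speed; a pose out of reach is approached as far as the arm can. A call with a number of a shift or a turn outside -1 to 1 is refused whole. A call with a gripper value outside its range is refused whole. "fingers" is the closure, from -1 (fully open) to 1 (shut), so that 0 is half open, set as the call begins (left out, the last holds). The fingers move at their own pace and stop on an object; "force" is the grip in N (left out, the last holds). Time passes only in rows, so rows that do not move let the fingers close. It gives the time, the measured TCP pose, the force and the opening at its end, in the units of the state.
- r.get_state(): the state, without advancing time (a new reading comes with each control period).
- r.capture(name): name is "side" or "top"; returns (picture, depth): 420x560x3 uint8, red, green, blue; 420x560 float32, m along the optical axis (not along the pixel's ray), 0 where there is no reading.
- r.camera_model(name): a dict with "vertical_fov" (degrees; the focal length in pixels is half the picture's height over the tangent of half this angle, whatever the lens; pixels are square), "cx", "cy" (the principal point, pixels), "dist" ([k1, k2, p1, p2, k3] as OpenCV has them; the pictures are not rectified), "R" (3x3) and "t" (3): a world point X has camera coordinates R X + t. Camera axes: x right, y down, z forward; pixel columns grow to the right and rows downward; lengths in m; the calibration is good to about 2 mm. A picture is of the moment at which its call begins. camera_model takes no time and is no camera call.
- r.close_job(): hands the job in, once; it reports no verdict.
Trained networks look in the newest picture that a camera, given by its name, has taken for a name from the list of things; names that differ only in an ending like _2 or _b are one class to them, and where a whole thing is asked for, a point or a joint stands for the part that bears it (a point fixed in the world has none). Each returns a list of dicts, best first, with "score" (0 to 1); they miss things now and then, are a little off and sometimes report something else, mostly with a low value. They report only what shows in the picture. A call takes as long as a camera call.
- r.cut_out(camera, query): "mask" (420x560 bool, what is visible of it) and "bbox" ([left, top, width, height] in pixels, round what is visible of it).
- r.spot_point(camera, query): "centre" ([column, row] in pixels: a listed point, or the origin of a listed thing).
The state is a dict: "time_s": time; "joints": joint angles; "qd": joint speeds; "joint_torque": joint torques, N m; "tcp_pos": TCP position; "eef_rot": TCP orientation; "contact_force": force on the tool from outside, world axes, zero at the start; "moment": the same for the moment, N m; "gripper_width": finger opening in m.
Only numpy, scipy, OpenCV 4.12 (cv2) and the standard library are available. Lean on these libraries where they do the work, as an engineer would, in place of code of your own. Each camera call takes 0.05 s, during which the arm holds its last target.

TASK

Take the inspection cover off the topping dispenser for washing: turn its wing nut anticlockwise until the wings line up with the slot in the cover, lift the cover off over the nut, and lay it gently, flat with its tab upward, in the empty shallow rinse tray. Do not push against the two steel rods beside the nut, leave the other things on the table where they are, and let go at the end.

Things in the scene. Friction and masses are not known exactly. Their poses are not given: they have to be found in the camera images.
- dispenser: Fixed machine (sizes in mm), 200 wide. Origin on the table under the nut's stud. Its flat front face leans 30 deg from level: in machine axes outward normal n=(-.5,0,.866), up-slope u=(.866,0,.5). The stud, along n, leaves the face 130 above the origin; face from 115 down-slope to 75 up-slope of it; 8 high ledge at 103 down-slope. Housing behind (x 60 to 145) 167 high. Tray on the other side.
- rods: Two fixed steel rods 16 thick, parallel to the stud, 150 long from the face, 82 mm either side of the stud (machine +y and -y); 24 wide collars, 12 high, at their feet. They limit how far a gripper's body can turn: it passes while the line between its fingers is within about 50 deg of the slope direction. Origin and axes as the dispenser's.
- nut (a joint): Angle of the wing nut (rad), growing anticlockwise seen from outside the face; 0 = tight stop, 2.9 = other stop, starts at 0 to 0.45. The wings lie 40 deg clockwise of up-slope at 0; at 2.27 they lie across the slope (machine y), in line with the slot; within 0.25 of that the cover passes. Needs about 0.12 N m, stays where left, does not rise.
- nut_grip (a point): Centre of the dark steel two-winged nut, on the stud's axis 31 mm out from the face. 56 over the wing tips, wings 14 thick with round ears 18 to 44 mm from the face; stud end at 50; flange 26 wide, 10 high. Can be pinched across the 14 mm or over the tips. z axis = outward normal; x axis is up-slope at joint 0 and turns with the nut.
- cover_tab (a point): Grip point in the cover's tab: a wall 10 thick (along the slope), 50 wide, standing 38 up from the cover's upper side. The point is 29 mm above the cover's underside, on its middle line, about 84 mm down-slope of the stud at the start. Axes of the cover: x up-slope, z out of the face.
- cover_mid (a point): Centre of the underside of the cover, axes as cover_tab, which is at (-55.5, 0, 29) mm from here. The cover is a loose steel plate 145 (x) x 110 (y) x 4, about 0.28 kg, lying on the face, with a slot 32 (x) x 70 (y) mm round the nut, centred 27.5 mm from here along x. The wings overhang the plate until they line up with the slot.
- tray: Grey shallow open rinse tray, 220 (x) x 200 (y) x 22 high, walls 4 mm, floor 4 mm thick, fixed, empty; origin at the centre of its underside. Yaw varies.
- syrup: Amber bottle, 52 mm wide, 160 high, loose, standing between dispenser and tray; leave alone. Origin at its foot.
- nibs: Glass jar, 60 wide, 85 high, loose, between dispenser and tray; leave alone.
- bowl: Steel bowl 130 wide, 60 high, loose, out to the left side; leave alone.
- cup: White cup 80 wide, 95 high, loose, out to the right side; leave alone.
- spatula: Spatula lying near the robot; leave alone.
- mould: Chocolate mould 90 x 120 x 22 mm lying behind the middle; leave alone.
- ring_cutter: Steel ring cutter 60 wide, 45 high, at the right; leave alone.

How it is judged:
By the outcome, as a careful person would: the job done as asked, in the order asked, and still so for the second after the job is handed in, with the robot touching nothing.
It also fails if it takes over 72 s, if anything falls off the work surface, if the arm or the gripper's body presses on something with over 40 N, if the wrist force passes 120 N, or if a joint passes its speed limit or range.

## Working session

There is one attempt and no reset: what is moved stays moved. The work goes in short steps, Python scripts to look and compute and a tool call to move; the robot and the scene stay as the last step left them, time stands still between calls to the robot, and variables do not carry over. Pictures are saved under pics/ and viewed, and the job is handed in when it is done.

Besides the shell and the picture viewer there is one more tool, called after "Call:" in YAML: its name, and indented under it one key for each argument. arm_command: Moves the arm, as the interface text tells. Shift numbers are shares of 0.02 m and turn numbers shares of 0.08 rad, none past 1 either way. Its arguments: {"type":"object","properties":{"plan":{"type":"array","items":{"type":"object","properties":{"dx":{"type":"number"},"dy":{"type":"number"},"dz":{"type":"number"},"wx":{"type":"number"},"wy":{"type":"number"},"wz":{"type":"number"}}}},"fingers":{"type":"number"},"force":{"type":"number"}},"required":["plan"]}

```bash
ls; mkdir -p pics; python3 - <<'E'
from plant import r
import cv2
print(r.get_state())
for n in ("side","top"):
    p,d=r.capture(n); cv2.imwrite(f"pics/{n}0.png",p[:,:,::-1])
    import numpy as np; np.save(f"{n}0_d.npy",d)
    print(n,r.camera_model(n))
E
```

```text
pics
{'time_s': 0.0, 'joints': array([ 8.79550423e+01,  2.05904957e+01,  6.34963532e-01, -2.06605574e-02,
       -7.01347391e+01, -1.65071133e+01]), 'qd': array([ 0.07249566,  0.03084522,  0.01949709, -0.0199308 ,  0.03572377,
        0.07689069]), 'joint_torque': array([-3.04603818e-04, -5.82714272e+01,  2.93052453e+01,  6.99722573e+00,
        6.85457155e-03, -1.72159080e-04]), 'tcp_pos': array([0.21463139, 0.6394855 , 0.2366406 ]), 'eef_rot': array([  94.36625706,   89.90766236, -104.19284984]), 'contact_force': array([-0.00371604, -0.0966092 ,  0.50187287]), 'moment': array([-0.02983454,  0.01863027, -0.01153343]), 'gripper_width': 0.08791018927048594}
side {'vertical_fov': 57.834018079366366, 'cx': 280.4520077003702, 'cy': 205.01990824009354, 'dist': array([-0.0533283,  0.       ,  0.       ,  0.       ,  0.       ]), 'R': array([[ 0.68738516, -0.72629192,  0.00129973],
       [-0.45880575, -0.43561383, -0.77442745],
       [ 0.56302658,  0.53173361, -0.63266139]]), 't': array([-0.35956532,  0.31806291,  1.19228197])}
top {'vertical_fov': 42.05374743931731, 'cx': 280.94741687090055, 'cy': 219.50979177162773, 'dist': array([-0.19360402,  0.        ,  0.        ,  0.        ,  0.        ]), 'R': array([[ 0.00765304, -0.99996776, -0.00243181],
       [-0.98495113, -0.00711816, -0.17268643],
       [ 0.17266356,  0.00371679, -0.98497385]]), 't': array([-0.01000292,  0.51952272,  2.04156984])}
```

View pics/side0.png

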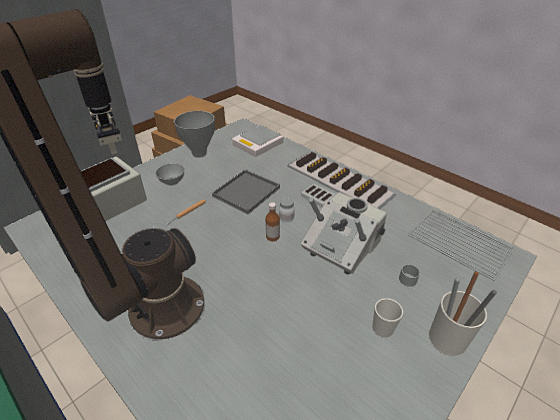

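View pics/top0.png

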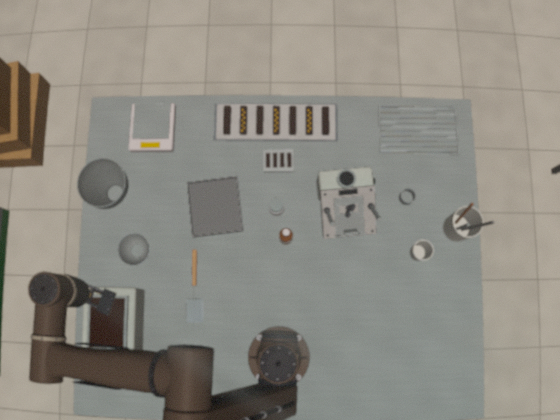

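```bash
cat > h.py <<'E'
import numpy as np,cv2
from scipy.spatial.transform import Rotation as Ro
def K(m):
    f=210/np.tan(np.radians(m["vertical_fov"]/2)); return np.array([[f,0,m["cx"]],[0,f,m["cy"]],[0,0,1]])
def ray(m,px):
    u=cv2.undistortPoints(np.array([[px]],float),K(m),np.array(m["dist"]))[0,0]
    d=m["R"].T@np.array([u[0],u[1],1]); c=-m["R"].T@m["t"]; return c,d   # point=c+depth*d
def proj(m,X):
    X=np.atleast_2d(X); return cv2.projectPoints(X,cv2.Rodrigues(np.array(m["R"]))[0],np.array(m["t"]),K(m),np.array(m["dist"]))[0][:,0]
def cloud(m,d):
    v,u=np.mgrid[0:420,0:560]; un=cv2.undistortPoints(np.stack([u.ravel(),v.ravel()],1).astype(float)[:,None],K(m),np.array(m["dist"]))[:,0]
    P=np.c_[un,np.ones(len(un))]*d.ravel()[:,None]; return ((P-m["t"])@m["R"]).reshape(420,560,3)
def tri(ms,pxs):
    A=np.zeros((3,3));b=np.zeros(3);rs=[ray(m,p) for m,p in zip(ms,pxs)]
    for c,d in rs:
        d=d/np.linalg.norm(d);M=np.eye(3)-np.outer(d,d);A+=M;b+=M@c
    X=np.linalg.solve(A,b); return X,[np.linalg.norm(np.cross(X-c,d/np.linalg.norm(d))) for c,d in rs]
E
python3 - <<'E'
from plant import r
from h import *
ms={n:r.camera_model(n) for n in("side","top")}
D={n:np.load(f"{n}0_d.npy") for n in ms}
C={n:cloud(ms[n],D[n]) for n in ms}
for q in ["dispenser","nut_grip","cover_tab","cover_mid","tray","syrup","nibs"]:
    px=[]
    for n in ms:
        s=r.spot_point(n,q)
        print(q,n,[(np.round(x["centre"],1),round(x["score"],2)) for x in s[:2]], end=' ')
        if s:
            c=s[0]["centre"];px.append(c); i,j=int(round(c[1])),int(round(c[0])); print(np.round(C[n][i,j],3))
    if len(px)==2: print("  tri",np.round(tri(list(ms.values()),px),4) if 0 else tri(list(ms.values()),px))
print(r.get_state()["time_s"])
E
```

```text
dispenser side [(array([337.7, 252.7]), 0.59)] [ 0.482 -0.299  0.09 ]
dispenser top [] nut_grip side [(array([338.8, 225. ]), 0.61)] [ 0.532 -0.258  0.156]
nut_grip top [(array([192.5, 281.8]), 0.6), (array([272.1, 207.3]), 0.54)] [0.28  0.334 0.008]
  tri (array([0.39821484, 0.01771684, 0.19621631]), [np.float64(0.308594878149596), np.float64(0.3085948781495959)])
cover_tab side [(array([327. , 245.4]), 0.69)] [ 0.459 -0.268  0.122]
cover_tab top [(array([352.4, 231.9]), 0.9), (array([415.9, 251.5]), 0.46)] [ 0.461 -0.268  0.122]
  tri (array([ 0.4611699 , -0.2685923 ,  0.11942243]), [np.float64(0.0014189663902141156), np.float64(0.0014189663902141084)])
cover_mid side [] cover_mid top [(array([347. , 213.7]), 0.83)] [ 0.521 -0.245  0.161]
tray side [(array([244.6, 190.7]), 0.78)] [0.574 0.261 0.003]
tray top [(array([212.6, 208.2]), 0.91)] [ 0.572  0.262 -0.001]
  tri (array([0.5708596 , 0.26151989, 0.00535304]), [np.float64(0.0014744959540549181), np.float64(0.001474495954054776)])
syrup side [(array([268.6, 234.4]), 0.94), (array([175.6, 218.3]), 0.51)] [ 0.426 -0.034  0.041]
syrup top [(array([347.8, 215. ]), 0.69), (array([283.5, 236.1]), 0.63)] [ 0.518 -0.249  0.159]
  tri (array([ 0.41884371, -0.18632659,  0.19186312]), [np.float64(0.1072494070961176), np.float64(0.10724940709611736)])
nibs side [(array([283.2, 214.9]), 0.73), (array([326.3, 244.6]), 0.53)] [0.541 0.003 0.038]
nibs top [(array([271.4, 207.5]), 0.51)] [0.558 0.032 0.074]
  tri (array([0.57426583, 0.0322423 , 0.00108443]), [np.float64(0.0006954210202681302), np.float64(0.0006954210202682263)])
0.8
```

The side view shows the dispenser at about (345,230) and the grey tray at (246,191). The syrup bottle (272,225) and the jar (286,210) stand between them. In the top view the nut is near (349,210). Next I'll zoom in and fit the face.

```bash
python3 - <<'E'
from plant import r
from h import *
a=cv2.imread("pics/side0.png")[180:280,290:400]; b=cv2.imread("pics/top0.png")[160:245,310:390]
cv2.imwrite("pics/z1.png",np.hstack([cv2.resize(a,(440,400),interpolation=cv2.INTER_CUBIC),cv2.resize(b,(340,400),interpolation=cv2.INTER_CUBIC)]))
ms={n:r.camera_model(n) for n in("side","top")}
C={n:cloud(ms[n],np.load(f"{n}0_d.npy")) for n in ms}
for n in ms:
    P=C[n].reshape(-1,3); P=P[(abs(P[:,0]-.52)<.13)&(abs(P[:,1]+.25)<.15)&(P[:,2]>.04)]
    # ransac plane with 30deg tilt
    best=None;rng=np.random.default_rng(0)
    for k in range(2000):
        q=P[rng.choice(len(P),3,False)];nn=np.cross(q[1]-q[0],q[2]-q[0]);L=np.linalg.norm(nn)
        if L<1e-5: continue
        nn/=L; nn*=np.sign(nn[2]); 
        if abs(nn[2]-.866)>.06: continue
        c=abs((P-q[0])@nn)<.002
        if best is None or c.sum()>best.sum(): best=c
    Q=P[best]; c0=Q.mean(0); nn=np.linalg.svd(Q-c0)[2][2]; nn*=np.sign(nn[2])
    print(n,len(P),len(Q),c0,nn,"tilt",np.degrees(np.arccos(nn[2])),"yaw",np.degrees(np.arctan2(-nn[1],-nn[0])), "d",c0@nn)
    h=(P-c0)@nn
    print(np.histogram(h,bins=np.arange(-.02,.17,.005)))
E
```

```text
side 3767 1143 [ 0.53254815 -0.27524653  0.12037073] [-0.48732732 -0.07118361  0.87031315] tilt 29.504950040549225 yaw 8.31038909313129 d -0.13517198742283087
(array([ 110,   82,  435, 1193,  995,  153,   30,   18,   22,   21,   21,
         70,   47,   14,   10,    5,    5,    8,    8,    4,   10,    4,
          6,    6,    5,   11,    7,    5,   10,    4,    7,    8,   15,
         22,    6,    0,    0]), array([-2.00000000e-02, -1.50000000e-02, -1.00000000e-02, -5.00000000e-03,
        3.46944695e-18,  5.00000000e-03,  1.00000000e-02,  1.50000000e-02,
        2.00000000e-02,  2.50000000e-02,  3.00000000e-02,  3.50000000e-02,
        4.00000000e-02,  4.50000000e-02,  5.00000000e-02,  5.50000000e-02,
        6.00000000e-02,  6.50000000e-02,  7.00000000e-02,  7.50000000e-02,
        8.00000000e-02,  8.50000000e-02,  9.00000000e-02,  9.50000000e-02,
        1.00000000e-01,  1.05000000e-01,  1.10000000e-01,  1.15000000e-01,
        1.20000000e-01,  1.25000000e-01,  1.30000000e-01,  1.35000000e-01,
        1.40000000e-01,  1.45000000e-01,  1.50000000e-01,  1.55000000e-01,
        1.600
[... 412 characters left out ...]
0e-02, -1.50000000e-02, -1.00000000e-02, -5.00000000e-03,
        3.46944695e-18,  5.00000000e-03,  1.00000000e-02,  1.50000000e-02,
        2.00000000e-02,  2.50000000e-02,  3.00000000e-02,  3.50000000e-02,
        4.00000000e-02,  4.50000000e-02,  5.00000000e-02,  5.50000000e-02,
        6.00000000e-02,  6.50000000e-02,  7.00000000e-02,  7.50000000e-02,
        8.00000000e-02,  8.50000000e-02,  9.00000000e-02,  9.50000000e-02,
        1.00000000e-01,  1.05000000e-01,  1.10000000e-01,  1.15000000e-01,
        1.20000000e-01,  1.25000000e-01,  1.30000000e-01,  1.35000000e-01,
        1.40000000e-01,  1.45000000e-01,  1.50000000e-01,  1.55000000e-01,
        1.60000000e-01,  1.65000000e-01]))
```

View pics/z1.png

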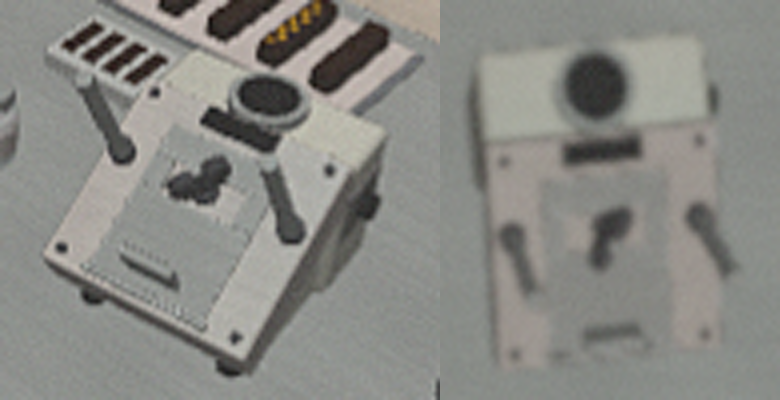

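```bash
cat > mach.py <<'E'
from h import *
n=np.array([-.5,0,.8660254]);u=np.array([.8660254,0,.5]);yv=np.array([0,1.,0]);S=np.array([0,0,.13])
def M(p,a,b,c): # slope,y,n in m -> world; p=(x,y,yaw)
    q=S+a*u+b*yv+c*n; return Ro.from_euler('z',p[2]).apply(q)+[p[0],p[1],p[3] if len(p)>3 else 0]
E
python3 - <<'E'
from plant import r
from mach import *
from scipy.optimize import least_squares
ms={k:r.camera_model(k) for k in("side","top")}
F=[("side",(0,.082,.15),(311.7,200)),("side",(0,.082,.012),(320.2,218)),("side",(0,-.082,.15),(357,220)),("side",(0,-.082,.012),(362.7,238)),
("top",(0,.082,.012),(326.9,209.9)),("top",(0,.082,.15),(331.9,221.6)),("top",(0,-.082,.012),(370.7,205.9)),("top",(0,-.082,.15),(379.4,217.4)),
("side",(-.084,0,.029),(327,245.4)),("top",(-.084,0,.029),(352.4,231.9))]
f=lambda p:np.concatenate([proj(ms[k],M(p,*a))[0]-np.array(px) for k,a,px in F])
for nn in (3,4):
    s=least_squares(f,[.53,-.25,.12,0][:nn],loss='soft_l1'); print(s.x,np.degrees(s.x[2])); print(f(s.x).reshape(-1,2).round(1).tolist())
    p=s.x
    if nn==3: np.save("p.npy",p)
# depth check
C={k:cloud(ms[k],np.load(f"{k}0_d.npy")) for k in ms}
p=np.load("p.npy")
for k in ms:
    q=(Ro.from_euler('z',-p[2]).apply(C[k].reshape(-1,3)-[p[0],p[1],0])-S); a,b,c=q@u,q@yv,q@n
    m=(abs(a)<.1)&(abs(b)<.04)&(abs(c)<.02); print(k,"cover",np.median(c[m]))
    m=(a>-.1)&(a<.06)&(abs(b)>.062)&(abs(b)<.095)&(abs(c)<.01)&(abs(a)>.03); print("face",np.median(c[m]))
    for s in(1,-1):
        m=(abs(a)<.03)&(abs(b-s*.082)<.03)&(c>.03)&(c<.145); print("rod",s,m.sum(),np.median(a[m]),np.median(b[m]),c[m].max())
    m=(abs(a)<.035)&(abs(b)<.035)&(c>.02)&(c<.06); print("nut",m.sum(),np.median(a[m]),np.median(b[m]),np.median(c[m])); 
    A=np.c_[a[m],b[m]];A=A-A.mean(0);v=np.linalg.svd(A)[2][0];print("wing dir cw deg from up:",np.degrees(np.arctan2(-v[1],v[0]))%180, "mean", a[m].mean(),b[m].mean())
    m=(a<-.06)&(a>-.1)&(abs(b)<.04)&(c>.012)&(c<.06); print("tab",m.sum(),a[m].mean(),b[m].mean(),c[m].mean(),c[m].max())
# overlay
for k,(x0,y0,w,h) in {"side":(290,180,110,100),"top":(310,160,85,85)}.items():
    im=cv2.imread(f"pics/{k}0.png"); z=6; im=cv2.resize(im[y0:y0+h,x0:x0+w],(w*z,h*z),interpolation=cv2.INTER_CUBIC)
    def L(pts,col):
        P=proj(ms[k],np.array([M(p,*t) for t in pts])); P=((P-[x0,y0]+.5)*z).astype(int); cv2.polylines(im,[P.reshape(-1,1,2)],False,col,1)
    L([(-.115,.1,0),(-.115,-.1,0),(.075,-.1,0),(.075,.1,0),(-.115,.1,0)],(0,255,0))
    for s in(1,-1): L([(0,s*.082,0),(0,s*.082,.15)],(0,0,255))
    L([(0,0,0),(0,0,.05)],(255,0,255))
    L([(-.101,.055,.004),(-.101,-.055,.004),(.044,-.055,.004),(.044,.055,.004),(-.101,.055,.004)],(255,0,0))
    L([(-.084,.025,.042),(-.084,-.025,.042)],(0,255,255))
    for t in (40,):
        for g in range(0,3):
            th=np.radians(40-g*13); d=.028; col=[(0,255,255),(0,128,255),(255,255,0)][g]; L([(d*np.cos(th),-d*np.sin(th),.031),(-d*np.cos(th),d*np.sin(th),.031)],col)
    cv2.imwrite(f"pics/ov_{k}.png",im)
E
```

```text
[ 0.55290511 -0.25657415  0.10461823] 5.99418296182906
[[-0.6, -1.0], [0.3, -1.7], [0.4, -0.0], [0.1, -1.7], [0.4, 0.4], [0.4, 1.8], [0.7, 0.2], [0.0, 1.4], [0.5, 0.1], [-1.3, -0.8]]
[ 0.55519918 -0.25591151  0.10414543 -0.00540347] 5.967093676386483
[[-0.4, -0.1], [0.4, -1.0], [0.4, 0.9], [0.1, -0.9], [0.1, 0.0], [0.1, 1.4], [0.3, -0.2], [-0.4, 1.0], [0.6, 0.8], [-1.7, -1.2]]
side cover 0.0035243163290468718
face 0.00028284486502891046
rod 1 79 -0.007453165986578324 0.07776999144304535 0.14441681985187405
rod -1 70 -0.005245833896643081 -0.08532756530096597 0.14175433722917288
nut 102 -0.001694116613324614 -0.0007937594087021279 0.04069085584075556
wing dir cw deg from up: 35.85117552981947 mean -0.0014746559454043883 -0.0003211754100261299
tab 74 -0.08771100351475214 -0.0022229314715417445 0.03610437074220403 0.04701575301995048
top cover 0.0024667932000065054
face -6.702793329343634e-05
rod 1 50 0.004596037611206081 0.08748402428205795 0.1445459889883065
rod -1 60 0.004683497709279477 -0.07713002671657439 0.14376424355539094
nut 77 0.0031118125513661284 0.0044008846733998765 0.04058768693849038
wing dir cw deg from up: 39.44173700476921 mean 0.0019564543878178202 0.004066582883498395
tab 81 -0.08314684149714045 0.002022925682601898 0.030360721843267022 0.05111437375891406
```

View pics/ov_side.png

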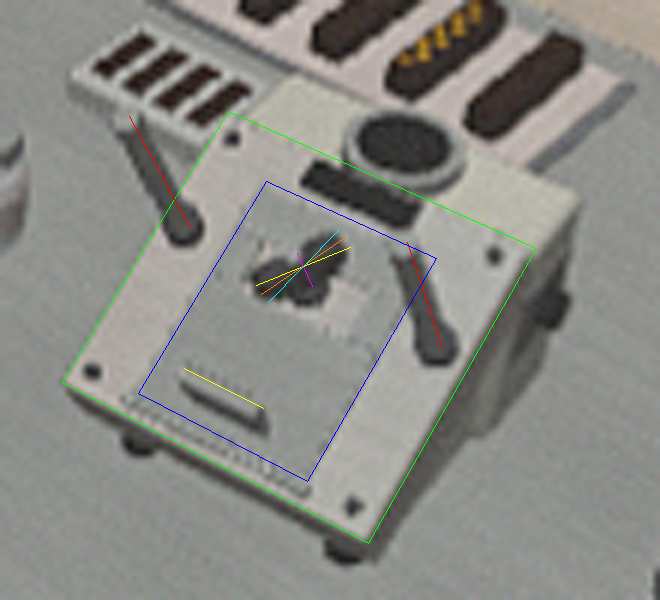

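View pics/ov_top.png

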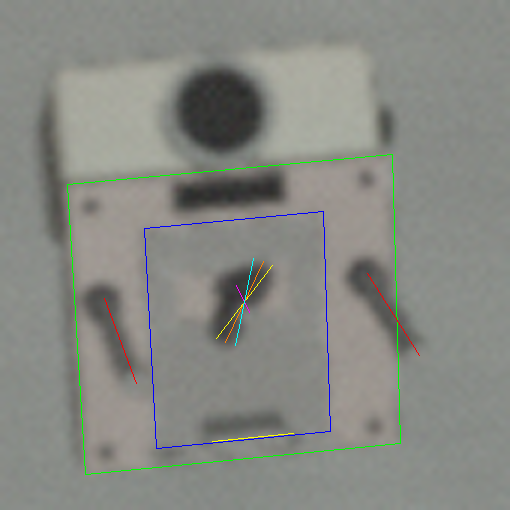

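```bash
python3 - <<'E'
from plant import r
from mach import *
ms={k:r.camera_model(k) for k in("side","top")}
C={k:cloud(ms[k],np.load(f"{k}0_d.npy")) for k in ms}
p=np.load("p.npy")
for k in ms:
    P=C[k].reshape(-1,3)
    for x0,y0 in [(.45,-.1),(.4,-.25),(.35,.1),(.5,-.42),(.5,.1),(.57,.26)]:
        m=(abs(P[:,0]-x0)<.025)&(abs(P[:,1]-y0)<.025)&(abs(P[:,2])<.03); print(k,x0,y0,m.sum(),round(np.median(P[m,2])*1000,2))
    # edges of machine from cloud in machine frame
    q=(Ro.from_euler('z',-p[2]).apply(P-[p[0],p[1],0])); a=(q-S)@u;b=q[:,1];c=(q-S)@n
    m=(abs(c)<.008)&(a>-.14)&(a<.1)
    mm=m&(abs(b)<.09);print(k,"a range",np.percentile(a[mm],[0.3,1,99,99.7]).round(4))
    mm=m&(a>-.11)&(a<.05);print(k,"b range",np.percentile(b[mm],[.3,1,99,99.7]).round(4))
    m=(abs(q[:,2]-.167)<.01)&(q[:,0]>.03)&(q[:,0]<.18)&(abs(b)<.13); print("housing",np.median(q[m,2]),np.percentile(q[m,0],[1,99]),np.percentile(b[m],[1,99]))
E
```

```text
side 0.45 -0.1 129 1.16
side 0.4 -0.25 170 0.46
side 0.35 0.1 117 1.18
side 0.5 -0.42 181 -0.25
side 0.5 0.1 101 -2.5
side 0.57 0.26 82 1.91
side a range [-0.1155 -0.1148  0.0764  0.0847]
side b range [-0.482  -0.4734  1.7969  1.804 ]
housing 0.16357869447017306 [0.04108009 0.13312298] [-0.09554614  0.09300085]
top 0.45 -0.1 165 0.18
top 0.4 -0.25 162 -1.07
top 0.35 0.1 170 -0.9
top 0.5 -0.42 159 -0.14
top 0.5 0.1 161 -0.77
top 0.57 0.26 158 3.33
top a range [-0.1155 -0.1127  0.087   0.0942]
top b range [-0.4857 -0.478   0.2347  0.2607]
housing 0.16310453236893532 [0.03416197 0.13802003] [-0.09286633  0.09853644]
```

```bash
cat > go.py <<'E'
from plant import r
from mach import *
def cur():
    s=r.get_state(); return np.array(s["tcp_pos"]),Ro.from_euler('xyz',s["eef_rot"],degrees=True),s
def toolR(p,jaw,flip=1): # jaw deg ccw from upslope
    Rm=Ro.from_euler('z',p[2]); j=np.radians(jaw)
    x=-n;y=flip*(np.cos(j)*u+np.sin(j)*yv);z=np.cross(x,y); return Rm*Ro.from_matrix(np.c_[x,y,z])
def downR(yaw): # jaw dir yaw deg world, tool down
    j=np.radians(yaw);x=np.array([0,0,-1.]);y=np.array([np.cos(j),np.sin(j),0]);return Ro.from_matrix(np.c_[x,y,np.cross(x,y)])
def tell(P,R,Nmax=None):
    c,Rc,s=cur(); d=P-c; w=(Rc.inv()*R).as_rotvec()
    print("t",round(s["time_s"],2),"tcp",c.round(4),"w",round(s["gripper_width"],4),"F",np.round(s["contact_force"],1),"M",np.round(s["moment"],2),"J",np.round(s["joints"],1))
    print(" world d mm",(d*1000).round(1),"| tool shift units",(Rc.inv().apply(d)/.02).round(2),"| turn units",(w/.08).round(2),"deg",np.degrees(w).round(1))
    print(" tool shift units if at final R", (R.inv().apply(d)/.02).round(2))
    for N in range(1,400):
        # search const twist row applied N times
        pass
        break
    def twist(N):
        from scipy.optimize import fsolve
        wr=w/N
        A=sum((Rc*Ro.from_rotvec(wr*k)).as_matrix() for k in range(N)); v=np.linalg.solve(A,d); return v/.02,wr/.08
    need=int(np.ceil(max(np.linalg.norm(d)/.02,np.max(abs(w))/.08,1)))
    for N in range(need,need+80):
        v,wr=twist(N)
        if max(abs(v).max(),abs(wr).max())<=1: print(" twist N",N,v.round(3),wr.round(3)); break
def nutTCP(p,out): return M(p,0,0,out)
E
python3 - <<'E'
from go import *
p=np.load("p.npy")
c,R,s=cur(); print(R.as_matrix().round(3))
for f in(1,-1):
    print("flip",f); tell(M(p,-.0,0,.20),toolR(p,-37,f))
E
```

```text
[[-0.    -0.318 -0.948]
 [-0.    -0.948  0.318]
 [-1.     0.     0.   ]]
flip 1
t 0.8 tcp [0.2148 0.6399 0.2376] w 0.0879 F [-0.7  0.4  0.8] M [-0.02  0.01  0.07] J [ 88.   20.5   0.7  -0.  -70.1 -16.5]
 world d mm [ 238.7 -906.9   65.7] | tool shift units [ -3.28  39.19 -25.74] | turn units [-16.5    6.85   1.74] deg [-75.7  31.4   8. ]
 tool shift units if at final R [ 0.72 34.14 32.31]
 twist N 51 [0.088 0.991 0.067] [-0.324  0.134  0.034]
flip -1
t 0.8 tcp [0.2148 0.6399 0.2376] w 0.0879 F [-0.7  0.4  0.8] M [-0.02  0.01  0.07] J [ 88.   20.5   0.7  -0.  -70.1 -16.5]
 world d mm [ 238.7 -906.9   65.7] | tool shift units [ -3.28  39.19 -25.74] | turn units [21.78  1.84 -7.26] deg [ 99.8   8.4 -33.3]
 tool shift units if at final R [  0.72 -34.14 -32.31]
 twist N 54 [-0.176  0.095 -0.983] [ 0.403  0.034 -0.134]
```

Call:
arm_command:
  plan:
    - {"dx": -0.18,"dy": 0.1,"dz": -0.98,"wx": 0.4,"wy": 0.03,"wz": -0.13}
    - {"dx": -0.18,"dy": 0.1,"dz": -0.98,"wx": 0.4,"wy": 0.03,"wz": -0.13}
    - {"dx": -0.18,"dy": 0.1,"dz": -0.98,"wx": 0.4,"wy": 0.03,"wz": -0.13}
    - {"dx": -0.18,"dy": 0.1,"dz": -0.98,"wx": 0.4,"wy": 0.03,"wz": -0.13}
    - {"dx": -0.18,"dy": 0.1,"dz": -0.98,"wx": 0.4,"wy": 0.03,"wz": -0.13}
    - {"dx": -0.18,"dy": 0.1,"dz": -0.98,"wx": 0.4,"wy": 0.03,"wz": -0.13}
    - {"dx": -0.18,"dy": 0.1,"dz": -0.98,"wx": 0.4,"wy": 0.03,"wz": -0.13}
    - {"dx": -0.18,"dy": 0.1,"dz": -0.98,"wx": 0.4,"wy": 0.03,"wz": -0.13}
    - {"dx": -0.18,"dy": 0.1,"dz": -0.98,"wx": 0.4,"wy": 0.03,"wz": -0.13}
    - {"dx": -0.18,"dy": 0.1,"dz": -0.98,"wx": 0.4,"wy": 0.03,"wz": -0.13}
    - {"dx": -0.18,"dy": 0.1,"dz": -0.98,"wx": 0.4,"wy": 0.03,"wz": -0.13}
    - {"dx": -0.18,"dy": 0.1,"dz": -0.98,"wx": 0.4,"wy": 0.03,"wz": -0.13}
    - {"dx": -0.18,"dy": 0.1,"dz": -0.98,"wx": 0.4,"wy": 0.03,"wz": -0.13}
    - {"dx": -0.18,"dy": 0.1,"dz": -0.98,"wx": 0.4,"wy": 0.03,"wz": -0.13}
    - {"dx": -0.18,"dy": 0.1,"dz": -0.98,"wx": 0.4,"wy": 0.03,"wz": -0.13}
    - {"dx": -0.18,"dy": 0.1,"dz": -0.98,"wx": 0.4,"wy": 0.03,"wz": -0.13}
    - {"dx": -0.18,"dy": 0.1,"dz": -0.98,"wx": 0.4,"wy": 0.03,"wz": -0.13}
    - {"dx": -0.18,"dy": 0.1,"dz": -0.98,"wx": 0.4,"wy": 0.03,"wz": -0.13}
    - {"dx": -0.18,"dy": 0.1,"dz": -0.98,"wx": 0.4,"wy": 0.03,"wz": -0.13}
    - {"dx": -0.18,"dy": 0.1,"dz": -0.98,"wx": 0.4,"wy": 0.03,"wz": -0.13}
  fingers: -1
  force: 30

```text
time_s: 2.47
tcp_pos: [0.5126, 0.3498, 0.312]
eef_rot: [-83.5, 76.9, 38.3]
contact_force: [-0.2, 0.1, -0.5]
gripper_width: 0.0876
```

```bash
python3 - <<'E'
from go import *
p=np.load("p.npy"); tell(M(p,-.0,0,.20),toolR(p,-37,-1))
E
```

```text
t 2.47 tcp [0.5126 0.3498 0.312 ] w 0.0876 F [-0.2  0.1 -0.5] M [-0.4   0.51  0.03] J [ 54.5   5.4 -12.4   4.2 -59.7 -24.5]
 world d mm [ -59.1 -616.9   -8.8] | tool shift units [ -4.43  18.31 -24.6 ] | turn units [13.16  1.12 -4.45] deg [ 60.3   5.1 -20.4]
 tool shift units if at final R [ -2.7  -13.84 -27.59]
 twist N 32 [-0.176  0.101 -0.999] [ 0.411  0.035 -0.139]
```

Call:
arm_command:
  plan:
    - {"dx": -0.18,"dy": 0.1,"dz": -0.98,"wx": 0.4,"wy": 0.03,"wz": -0.13}
    - {"dx": -0.18,"dy": 0.1,"dz": -0.98,"wx": 0.4,"wy": 0.03,"wz": -0.13}
    - {"dx": -0.18,"dy": 0.1,"dz": -0.98,"wx": 0.4,"wy": 0.03,"wz": -0.13}
    - {"dx": -0.18,"dy": 0.1,"dz": -0.98,"wx": 0.4,"wy": 0.03,"wz": -0.13}
    - {"dx": -0.18,"dy": 0.1,"dz": -0.98,"wx": 0.4,"wy": 0.03,"wz": -0.13}
    - {"dx": -0.18,"dy": 0.1,"dz": -0.98,"wx": 0.4,"wy": 0.03,"wz": -0.13}
    - {"dx": -0.18,"dy": 0.1,"dz": -0.98,"wx": 0.4,"wy": 0.03,"wz": -0.13}
    - {"dx": -0.18,"dy": 0.1,"dz": -0.98,"wx": 0.4,"wy": 0.03,"wz": -0.13}
    - {"dx": -0.18,"dy": 0.1,"dz": -0.98,"wx": 0.4,"wy": 0.03,"wz": -0.13}
    - {"dx": -0.18,"dy": 0.1,"dz": -0.98,"wx": 0.4,"wy": 0.03,"wz": -0.13}
    - {"dx": -0.18,"dy": 0.1,"dz": -0.98,"wx": 0.4,"wy": 0.03,"wz": -0.13}
    - {"dx": -0.18,"dy": 0.1,"dz": -0.98,"wx": 0.4,"wy": 0.03,"wz": -0.13}
    - {"dx": -0.18,"dy": 0.1,"dz": -0.98,"wx": 0.4,"wy": 0.03,"wz": -0.13}
    - {"dx": -0.18,"dy": 0.1,"dz": -0.98,"wx": 0.4,"wy": 0.03,"wz": -0.13}
    - {"dx": -0.18,"dy": 0.1,"dz": -0.98,"wx": 0.4,"wy": 0.03,"wz": -0.13}
    - {"dx": -0.18,"dy": 0.1,"dz": -0.98,"wx": 0.4,"wy": 0.03,"wz": -0.13}
    - {"dx": -0.18,"dy": 0.1,"dz": -0.98,"wx": 0.4,"wy": 0.03,"wz": -0.13}
    - {"dx": -0.18,"dy": 0.1,"dz": -0.98,"wx": 0.4,"wy": 0.03,"wz": -0.13}
    - {"dx": -0.18,"dy": 0.1,"dz": -0.98,"wx": 0.4,"wy": 0.03,"wz": -0.13}
    - {"dx": -0.18,"dy": 0.1,"dz": -0.98,"wx": 0.4,"wy": 0.03,"wz": -0.13}

```text
time_s: 4.13
tcp_pos: [0.5449, -0.0769, 0.3407]
eef_rot: [-63.3, 64.7, 17.3]
contact_force: [0.0, -0.1, -0.3]
gripper_width: 0.0875
```

```bash
python3 - <<'E'
from go import *
p=np.load("p.npy"); tell(M(p,-.0,0,.20),toolR(p,-37,-1))
E
```

```text
t 4.13 tcp [ 0.5449 -0.0769  0.3407] w 0.0875 F [ 0.  -0.1 -0.3] M [-0.38  1.23 -0.02] J [ 10.1  -7.7 -21.4  -3.9 -51.2 -17.7]
 world d mm [ -91.5 -190.1  -37.5] | tool shift units [ -1.38   3.06 -10.17] | turn units [ 4.44  0.44 -1.47] deg [20.3  2.  -6.8]
 tool shift units if at final R [ -1.15  -0.82 -10.62]
 twist N 11 [-0.123  0.12  -0.964] [ 0.403  0.04  -0.134]
```

Call:
arm_command:
  plan:
    - {"dx": -0.12,"dy": 0.12,"dz": -0.96,"wx": 0.4,"wy": 0.04,"wz": -0.13}
    - {"dx": -0.12,"dy": 0.12,"dz": -0.96,"wx": 0.4,"wy": 0.04,"wz": -0.13}
    - {"dx": -0.12,"dy": 0.12,"dz": -0.96,"wx": 0.4,"wy": 0.04,"wz": -0.13}
    - {"dx": -0.12,"dy": 0.12,"dz": -0.96,"wx": 0.4,"wy": 0.04,"wz": -0.13}
    - {"dx": -0.12,"dy": 0.12,"dz": -0.96,"wx": 0.4,"wy": 0.04,"wz": -0.13}
    - {"dx": -0.12,"dy": 0.12,"dz": -0.96,"wx": 0.4,"wy": 0.04,"wz": -0.13}
    - {"dx": -0.12,"dy": 0.12,"dz": -0.96,"wx": 0.4,"wy": 0.04,"wz": -0.13}
    - {"dx": -0.12,"dy": 0.12,"dz": -0.96,"wx": 0.4,"wy": 0.04,"wz": -0.13}
    - {"dx": -0.12,"dy": 0.12,"dz": -0.96,"wx": 0.4,"wy": 0.04,"wz": -0.13}
    - {"dx": -0.12,"dy": 0.12,"dz": -0.96,"wx": 0.4,"wy": 0.04,"wz": -0.13}
    - {"dx": -0.12,"dy": 0.12,"dz": -0.96,"wx": 0.4,"wy": 0.04,"wz": -0.13}
    - {}

```text
schema error: expected keys dx, dy, dz, wx, wy, wz
```

```bash
python3 - <<'E'
from go import *
p=np.load("p.npy"); tell(M(p,-.0,0,.20),toolR(p,-37,-1))
c,R,s=cur()
ms={k:r.camera_model(k) for k in("side","top")}
ims=[]
for k,(x0,y0,w,h) in {"side":(270,140,130,140),"top":(300,150,110,110)}.items():
    a,d=r.capture(k); cv2.imwrite(f"pics/{k}1.png",a[:,:,::-1]); np.save(f"{k}1_d.npy",d)
    z=4; im=cv2.resize(a[y0:y0+h,x0:x0+w,::-1],(w*z,h*z),interpolation=cv2.INTER_CUBIC)
    raw=im.copy()
    def L(pts,col):
        P=proj(ms[k],np.array(pts)); P=((P-[x0,y0]+.5)*z).astype(int); cv2.polylines(im,[P.reshape(-1,1,2)],False,col,1)
    for sg in(1,-1):
        L([c+R.apply([.011,sg*.044,0]),c+R.apply([-.03,sg*.044,0])],(0,0,255))
    L([c+R.apply([.011,-.044,0]),c+R.apply([.011,.044,0])],(0,255,255))
    cv2.imwrite(f"pics/g1_{k}.png",np.hstack([im,raw])[:, :800] if 0 else im)
E
```

```text
t 4.13 tcp [ 0.5449 -0.0769  0.3407] w 0.0875 F [ 0.  -0.1 -0.3] M [-0.38  1.23 -0.02] J [ 10.1  -7.7 -21.4  -3.9 -51.2 -17.7]
 world d mm [ -91.5 -190.1  -37.5] | tool shift units [ -1.38   3.06 -10.17] | turn units [ 4.44  0.44 -1.47] deg [20.3  2.  -6.8]
 tool shift units if at final R [ -1.15  -0.82 -10.62]
 twist N 11 [-0.123  0.12  -0.964] [ 0.403  0.04  -0.134]
```

View pics/g1_side.png

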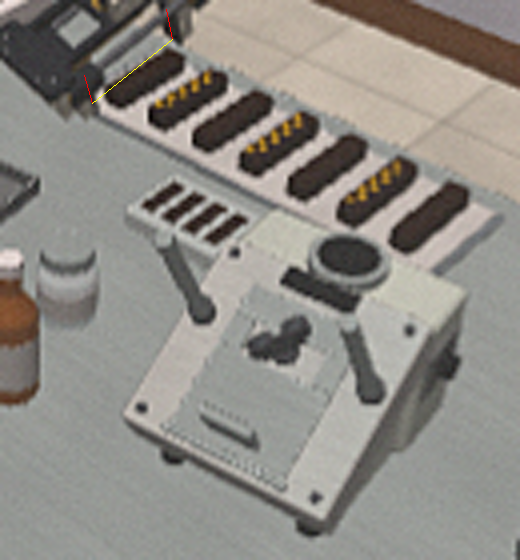

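View pics/g1_top.png

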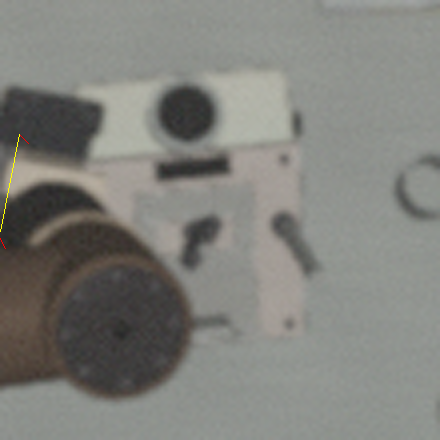

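Call:
arm_command:
  plan:
    - {"dx": -0.12,"dy": 0.12,"dz": -0.96,"wx": 0.4,"wy": 0.04,"wz": -0.13}
    - {"dx": -0.12,"dy": 0.12,"dz": -0.96,"wx": 0.4,"wy": 0.04,"wz": -0.13}
    - {"dx": -0.12,"dy": 0.12,"dz": -0.96,"wx": 0.4,"wy": 0.04,"wz": -0.13}
    - {"dx": -0.12,"dy": 0.12,"dz": -0.96,"wx": 0.4,"wy": 0.04,"wz": -0.13}
    - {"dx": -0.12,"dy": 0.12,"dz": -0.96,"wx": 0.4,"wy": 0.04,"wz": -0.13}
    - {"dx": -0.12,"dy": 0.12,"dz": -0.96,"wx": 0.4,"wy": 0.04,"wz": -0.13}
    - {"dx": -0.12,"dy": 0.12,"dz": -0.96,"wx": 0.4,"wy": 0.04,"wz": -0.13}
    - {"dx": -0.12,"dy": 0.12,"dz": -0.96,"wx": 0.4,"wy": 0.04,"wz": -0.13}
    - {"dx": -0.12,"dy": 0.12,"dz": -0.96,"wx": 0.4,"wy": 0.04,"wz": -0.13}
    - {"dx": -0.12,"dy": 0.12,"dz": -0.96,"wx": 0.4,"wy": 0.04,"wz": -0.13}
    - {"dx": -0.12,"dy": 0.12,"dz": -0.96,"wx": 0.4,"wy": 0.04,"wz": -0.13}
    - {"dx": 0,"dy": 0,"dz": 0,"wx": 0,"wy": 0,"wz": 0}
    - {"dx": 0,"dy": 0,"dz": 0,"wx": 0,"wy": 0,"wz": 0}

```text
time_s: 5.32
tcp_pos: [0.4451, -0.2779, 0.3057]
eef_rot: [-53.0, 59.5, 4.7]
contact_force: [0.5, -0.6, -0.0]
gripper_width: 0.0881
```

```bash
cat > look.py <<'E'
from go import *
def look(tag,z=4,box={"side":(270,140,130,140),"top":(300,150,110,110)}):
    c,R,s=cur(); p=np.load("p.npy")
    for k,(x0,y0,w,h) in box.items():
        m=r.camera_model(k); a,d=r.capture(k); cv2.imwrite(f"pics/{k}{tag}.png",a[:,:,::-1]); np.save(f"{k}{tag}_d.npy",d)
        raw=cv2.resize(a[y0:y0+h,x0:x0+w,::-1],(w*z,h*z),interpolation=cv2.INTER_CUBIC);im=raw.copy()
        def L(pts,col):
            P=proj(m,np.array(pts)); P=((P-[x0,y0]+.5)*z).astype(int); cv2.polylines(im,[P.reshape(-1,1,2)],False,col,1)
        g=s["gripper_width"]/2
        for sg in(1,-1): L([c+R.apply([.011,sg*g,0]),c+R.apply([-.03,sg*g,0])],(0,0,255))
        L([c+R.apply([.011,-g,0]),c+R.apply([.011,g,0])],(0,255,255))
        L([M(p,0,0,0),M(p,0,0,.05)],(255,0,255))
        cv2.imwrite(f"pics/g{tag}_{k}.png",im); cv2.imwrite(f"pics/r{tag}_{k}.png",raw)
E
python3 - <<'E'
from look import *
p=np.load("p.npy"); tell(M(p,-.0,0,.20),toolR(p,-37,-1)); look("2")
E
```

```text
t 5.32 tcp [ 0.4451 -0.2779  0.3057] w 0.0881 F [ 0.5 -0.6 -0. ] M [-0.02  1.49 -0.01] J [-20.5  -8.5 -23.2 -16.8 -48.4  -3.5]
 world d mm [ 8.3 10.9 -2.5] | tool shift units [0.34 0.04 0.61] | turn units [-0.24 -0.04  0.18] deg [-1.1 -0.2  0.8]
 tool shift units if at final R [0.35 0.03 0.61]
 twist N 1 [0.342 0.043 0.607] [-0.244 -0.044  0.181]
```

View pics/g2_side.png

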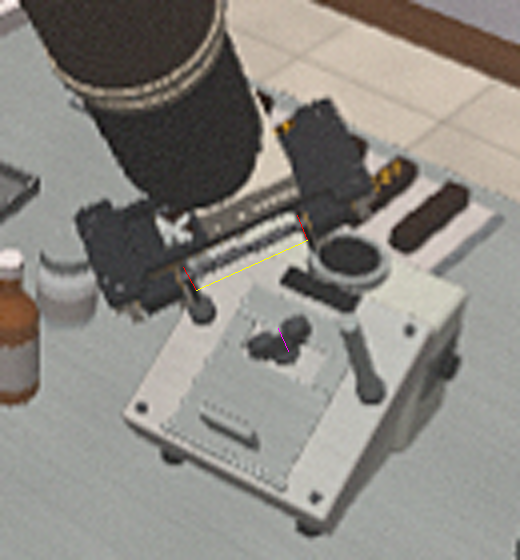

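View pics/g2_top.png

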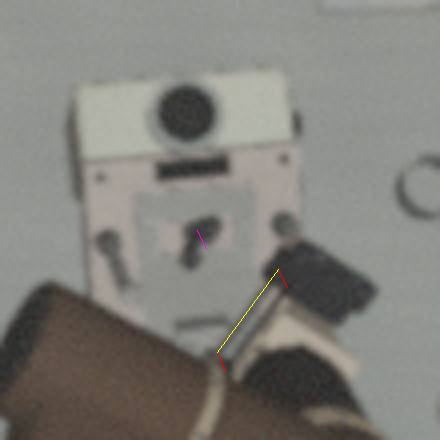

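```bash
python3 - <<'E'
from go import *
p=np.load("p.npy")
for k,pts in {"side":[(334.5,225.75),(343.75,221.5)],"top":[(347,213.25),(352,206.5)]}.items():
    m=r.camera_model(k); out=[]
    for px in pts:
        c,d=ray(m,px); Rm=Ro.from_euler('z',-p[2]); c=Rm.apply(c-[p[0],p[1],0])-S; d=Rm.apply(d)
        t=(.033-c@n)/(d@n); X=c+t*d; out.append((X@u,X@yv))
    o=np.array(out)*1000; v=o[1]-o[0]; print(k,o.round(1),"mid",o.mean(0),"ang",np.degrees(np.arctan2(v[1],v[0])),np.linalg.norm(v))
    P=cloud(m,np.load(f"{k}2_d.npy")).reshape(-1,3)
    q=Ro.from_euler('z',-p[2]).apply(P-[p[0],p[1],0])-S; a,b,c=q@u,q@yv,q@n
    M_=(abs(a)<.035)&(abs(b)<.035)&(c>.02)&(c<.06); A=np.c_[a,b][M_]; print(A.mean(0)*1000, M_.sum()); A=A-A.mean(0); v=np.linalg.svd(A)[2][0]; print(np.degrees(np.arctan(v[1]/v[0])))
tell(M(p,0,0,.12),toolR(p,-30,-1))
E
```

```text
side [[-14.6  12.6]
 [ 12.2  -7.5]] mid [-1.2171734   2.54495665] ang -36.98979236836054 33.53870095940231
[-1.92532033 -0.06816828] 104
-35.048604627820744
top [[-11.2  12.8]
 [ 12.9  -6.6]] mid [0.86154838 3.13607025] ang -38.884027627928916 30.92922416508096
[2.45404915 3.51894449] 76
-37.12530071129639
t 5.42 tcp [ 0.4457 -0.2772  0.3058] w 0.0875 F [-0.4  0.3 -0.7] M [-0.02  1.58  0.01] J [-20.4  -8.5 -23.2 -16.8 -48.4  -3.5]
 world d mm [ 47.6  14.4 -71.9] | tool shift units [4.33 0.1  0.57] | turn units [-1.75 -0.05  0.17] deg [-8.  -0.2  0.8]
 tool shift units if at final R [ 4.33 -0.04  0.56]
 twist N 5 [0.866 0.008 0.115] [-0.35  -0.009  0.034]
```

```bash
python3 - <<'E'
from go import *
p=np.load("p.npy"); tell(M(p,0,.0015,.08),toolR(p,-37,-1))
E
```

```text
t 5.42 tcp [ 0.4457 -0.2772  0.3058] w 0.0875 F [-0.4  0.3 -0.7] M [-0.02  1.58  0.01] J [-20.4  -8.5 -23.2 -16.8 -48.4  -3.5]
 world d mm [  67.3   17.9 -106.5] | tool shift units [6.33 0.17 0.64] | turn units [-0.22 -0.04  0.17] deg [-1.  -0.2  0.8]
 tool shift units if at final R [6.33 0.07 0.62]
 twist N 7 [0.904 0.018 0.09 ] [-0.032 -0.005  0.025]
```

Call:
arm_command:
  plan:
    - {"dx": 0.6,"dy": 0.05,"dz": 0.4,"wx": -0.2,"wy": -0.04,"wz": 0.17}
    - {"dx": 0.9,"dy": 0.02,"dz": 0.22,"wx": 0,"wy": 0,"wz": 0}
    - {"dx": 0.9,"dy": 0,"dz": 0,"wx": 0,"wy": 0,"wz": 0}
    - {"dx": 0.9,"dy": 0,"dz": 0,"wx": 0,"wy": 0,"wz": 0}
    - {"dx": 0.9,"dy": 0,"dz": 0,"wx": 0,"wy": 0,"wz": 0}
    - {"dx": 0.9,"dy": 0,"dz": 0,"wx": 0,"wy": 0,"wz": 0}
    - {"dx": 0.9,"dy": 0,"dz": 0,"wx": 0,"wy": 0,"wz": 0}
    - {"dx": 0.2,"dy": 0,"dz": 0,"wx": 0,"wy": 0,"wz": 0}
    - {"dx": 0,"dy": 0,"dz": 0,"wx": 0,"wy": 0,"wz": 0}

```text
time_s: 6.17
tcp_pos: [0.5223, -0.25, 0.1984]
eef_rot: [-53.3, 59.9, 6.7]
contact_force: [0.4, -0.6, 0.4]
gripper_width: 0.0873
```

```bash
python3 - <<'E'
from look import *
p=np.load("p.npy"); tell(M(p,0,.0015,.025),toolR(p,-37,-1)); look("3",box={"side":(290,160,110,120)},z=5)
E
```

```text
t 6.17 tcp [ 0.5223 -0.25    0.1984] w 0.0873 F [ 0.4 -0.6  0.4] M [-0.1   1.52 -0.03] J [-14.    2.2 -27.5 -18.9 -33.2  -2.6]
 world d mm [ 18.   -6.4 -46.7] | tool shift units [ 2.45  0.09 -0.59] | turn units [ 0.2   0.08 -0.03] deg [ 0.9  0.4 -0.1]
 tool shift units if at final R [ 2.45  0.09 -0.58]
 twist N 3 [ 0.817  0.031 -0.197] [ 0.067  0.026 -0.008]
```

View pics/g3_side.png

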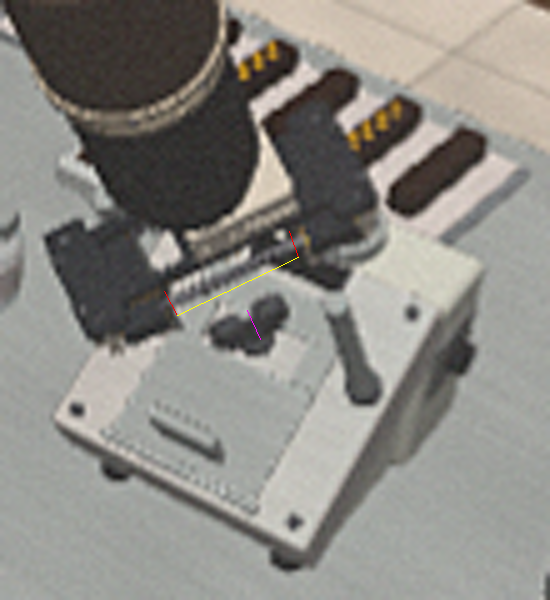

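Call:
arm_command:
  plan:
    - {"dx": 0,"dy": 0.08,"dz": -0.5,"wx": 0.2,"wy": 0.08,"wz": 0}
    - {"dx": 0,"dy": 0,"dz": 0,"wx": 0,"wy": 0,"wz": 0}
    - {"dx": 0.6,"dy": 0,"dz": 0,"wx": 0,"wy": 0,"wz": 0}
    - {"dx": 0.6,"dy": 0,"dz": 0,"wx": 0,"wy": 0,"wz": 0}
    - {"dx": 0,"dy": 0,"dz": 0,"wx": 0,"wy": 0,"wz": 0}

```text
time_s: 6.63
tcp_pos: [0.5299, -0.2575, 0.177]
eef_rot: [-53.2, 59.8, 5.8]
contact_force: [0.4, 0.2, -0.3]
gripper_width: 0.0876
```

```bash
python3 - <<'E'
from look import *
p=np.load("p.npy"); tell(M(p,0,.0015,.025),toolR(p,-37,-1)); look("4",box={"side":(290,160,110,120)},z=5)
E
```

```text
t 6.63 tcp [ 0.5299 -0.2575  0.177 ] w 0.0876 F [ 0.4  0.2 -0.3] M [-0.07  1.62 -0.03] J [-14.6   4.6 -27.8 -20.2 -30.5  -1.4]
 world d mm [ 10.4   1.2 -25.4] | tool shift units [ 1.36  0.15 -0.11] | turn units [0.01 0.01 0.06] deg [0.  0.1 0.3]
 tool shift units if at final R [ 1.36  0.15 -0.11]
 twist N 2 [ 0.68   0.075 -0.053] [0.004 0.007 0.028]
```

View pics/g4_side.png

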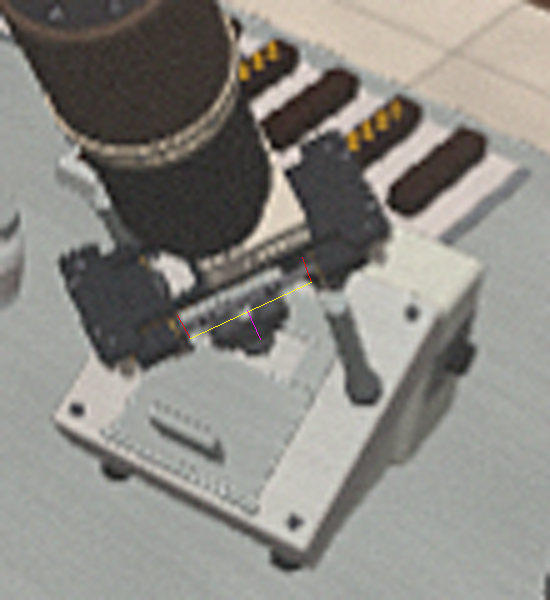

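Call:
arm_command:
  plan:
    - {"dx": 0.6,"dy": 0.1,"dz": -0.1,"wx": 0,"wy": 0,"wz": 0.05}
    - {"dx": 0.6,"dy": 0,"dz": 0,"wx": 0,"wy": 0,"wz": 0}
    - {"dx": 0,"dy": 0,"dz": 0,"wx": 0,"wy": 0,"wz": 0}

```text
time_s: 6.93
tcp_pos: [0.5404, -0.2574, 0.1546]
eef_rot: [-53.1, 59.9, 6.0]
contact_force: [-0.8, 0.4, -0.2]
gripper_width: 0.0874
```

Call:
arm_command:
  plan:
    - {"dx": 0,"dy": 0,"dz": 0,"wx": 0,"wy": 0,"wz": 0}
    - {"dx": 0,"dy": 0,"dz": 0,"wx": 0,"wy": 0,"wz": 0}
    - {"dx": 0,"dy": 0,"dz": 0,"wx": 0,"wy": 0,"wz": 0}
    - {"dx": 0,"dy": 0,"dz": 0,"wx": 0,"wy": 0,"wz": 0}
    - {"dx": 0,"dy": 0,"dz": 0,"wx": 0,"wy": 0,"wz": 0}
  fingers: 1
  force: 12

```text
time_s: 7.35
tcp_pos: [0.5402, -0.2573, 0.1534]
eef_rot: [-53.0, 60.0, 6.1]
contact_force: [-6.0, 5.2, -0.9]
gripper_width: 0.0599
```

```bash
python3 - <<'E'
from look import *
p=np.load("p.npy"); tell(M(p,0,.0015,.025),toolR(p,-37,-1)); look("5",box={"side":(290,160,110,120)},z=5)
E
```

```text
t 7.35 tcp [ 0.5402 -0.2573  0.1534] w 0.0599 F [-6.   5.2 -0.9] M [1.33 4.18 1.07] J [-14.5   7.3 -27.7 -21.8 -28.3   0.4]
 world d mm [ 0.2  0.9 -1.8] | tool shift units [0.08 0.05 0.01] | turn units [ 0.01  0.01 -0.01] deg [ 0.  0. -0.]
 tool shift units if at final R [0.08 0.05 0.01]
 twist N 1 [0.082 0.052 0.014] [ 0.011  0.007 -0.007]
```

View pics/g5_side.png

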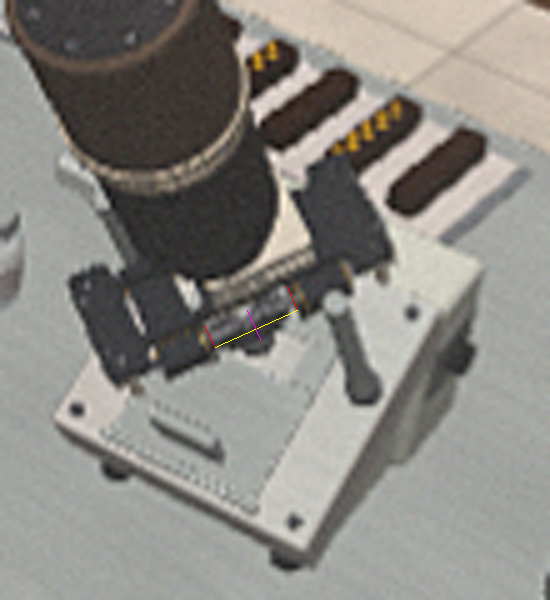

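Call:
arm_command:
  plan:
    - {"dx": 0.05,"dy": 0.12,"dz": 0,"wx": 0,"wy": 0,"wz": 0}
    - {"dx": 0,"dy": 0,"dz": 0,"wx": 0,"wy": 0,"wz": 0}
    - {"dx": 0,"dy": 0,"dz": 0,"wx": 0,"wy": 0,"wz": 0}
    - {"dx": 0,"dy": 0,"dz": 0,"wx": 0,"wy": 0,"wz": 0}

```text
time_s: 7.73
tcp_pos: [0.5384, -0.256, 0.1524]
eef_rot: [-53.0, 60.0, 6.0]
contact_force: [0.9, -0.5, -3.8]
gripper_width: 0.0555
```

```bash
python3 - <<'E'
from look import *
p=np.load("p.npy"); tell(M(p,0,.0015,.025),toolR(p,-37,-1)); print(cur()[1].inv().apply(cur()[2]["contact_force"]))
E
```

```text
t 7.73 tcp [ 0.5384 -0.256   0.1524] w 0.0555 F [ 0.9 -0.5 -3.8] M [-0.4   1.57 -0.17] J [-14.4   7.2 -28.  -21.8 -28.1   0.4]
 world d mm [ 1.9 -0.4 -0.8] | tool shift units [ 0.08 -0.07  0.01] | turn units [0.01 0.01 0.  ] deg [0. 0. 0.]
 tool shift units if at final R [ 0.08 -0.07  0.01]
 twist N 1 [ 0.079 -0.066  0.013] [0.008 0.01  0.004]
[ 3.72398737  0.53409079 -1.17478685]
```

Call:
arm_command:
  plan:
    - {"dx": 0,"dy": 0,"dz": 0,"wx": 0,"wy": 0,"wz": 0}
    - {"dx": 0,"dy": 0,"dz": 0,"wx": -0.4,"wy": 0,"wz": 0}
    - {"dx": 0,"dy": 0,"dz": 0,"wx": -0.6,"wy": 0,"wz": 0}
    - {"dx": 0,"dy": 0,"dz": 0,"wx": -0.6,"wy": 0,"wz": 0}
    - {"dx": 0,"dy": 0,"dz": 0,"wx": -0.6,"wy": 0,"wz": 0}
    - {"dx": 0,"dy": 0,"dz": 0,"wx": 0,"wy": 0,"wz": 0}
  force: 30

```text
time_s: 8.23
tcp_pos: [0.5384, -0.256, 0.1524]
eef_rot: [-63.4, 60.0, 6.1]
contact_force: [1.7, -1.6, -2.8]
gripper_width: 0.055
```

```bash
cat > st.py <<'E'
from look import *
p=np.load("p.npy")
def st(a=0,b=.0015,c=.025,jaw=-37,f=-1):
    tell(M(p,a,b,c),toolR(p,jaw,f)); P,R,s=cur(); print("Ftool",R.inv().apply(s["contact_force"]).round(1),"Mtool",R.inv().apply(s["moment"]).round(2))
    q=Ro.from_euler('z',-p[2]).apply(P-[p[0],p[1],0])-S; print("tcp in machine a,b,c mm",(np.array([q@u,q@yv,q@n])*1000).round(1))
    y=Ro.from_euler('z',-p[2]).apply(R.apply([0,1,0])); print("jaw deg",np.degrees(np.arctan2(f*(y@yv),f*(y@u))).round(1))
E
python3 -c "
from st import *
st(jaw=48)"
```

```text
t 8.23 tcp [ 0.5384 -0.256   0.1524] w 0.055 F [ 1.7 -1.6 -2.8] M [-0.45  1.66 -0.1 ] J [-14.4   7.2 -28.  -21.8 -28.1  10.9]
 world d mm [ 1.9 -0.4 -0.7] | tool shift units [ 0.08 -0.07  0.  ] | turn units [-1.625e+01  1.000e-02  0.000e+00] deg [-74.5   0.    0. ]
 tool shift units if at final R [ 0.08 -0.02 -0.06]
 twist N 17 [ 0.005 -0.004 -0.002] [-0.956  0.001  0.   ]
Ftool [ 3.2 -0.7 -1.6] Mtool [-0.05  1.01  1.39]
tcp in machine a,b,c mm [-1.2  2.1 26.6]
jaw deg -26.5
```

Call:
arm_command:
  plan:
    - {"dx": 0,"dy": 0,"dz": 0,"wx": -0.8,"wy": 0,"wz": 0}
    - {"dx": 0,"dy": 0,"dz": 0,"wx": -0.8,"wy": 0,"wz": 0}
    - {"dx": 0,"dy": 0,"dz": 0,"wx": -0.8,"wy": 0,"wz": 0}
    - {"dx": 0,"dy": 0,"dz": 0,"wx": -0.8,"wy": 0,"wz": 0}
    - {"dx": 0,"dy": 0,"dz": 0,"wx": -0.8,"wy": 0,"wz": 0}
    - {"dx": 0,"dy": 0,"dz": 0,"wx": -0.8,"wy": 0,"wz": 0}
    - {"dx": 0,"dy": 0,"dz": 0,"wx": -0.8,"wy": 0,"wz": 0}
    - {"dx": 0,"dy": 0,"dz": 0,"wx": -0.8,"wy": 0,"wz": 0}

```text
time_s: 8.9
tcp_pos: [0.5384, -0.256, 0.1524]
eef_rot: [-93.1, 60.0, 6.1]
contact_force: [1.7, -1.1, -2.1]
gripper_width: 0.0549
```

```bash
python3 -c "
from st import *
st(jaw=48);look('6',box={'side':(290,160,110,120)},z=5)"
```

```text
t 8.9 tcp [ 0.5384 -0.256   0.1524] w 0.0549 F [ 1.7 -1.1 -2.1] M [-0.4   1.65 -0.32] J [-14.5   7.2 -28.  -21.8 -28.2  40.6]
 world d mm [ 2.  -0.3 -0.7] | tool shift units [ 0.08 -0.06 -0.03] | turn units [-9.77  0.01  0.  ] deg [-44.8   0.1   0. ]
 tool shift units if at final R [ 0.08 -0.02 -0.07]
 twist N 10 [ 0.008 -0.005 -0.005] [-0.977  0.001  0.   ]
Ftool [ 2.6 -0.2 -1.3] Mtool [0.17 0.26 1.7 ]
tcp in machine a,b,c mm [-1.3  2.1 26.6]
jaw deg 3.2
```

View pics/r6_side.png

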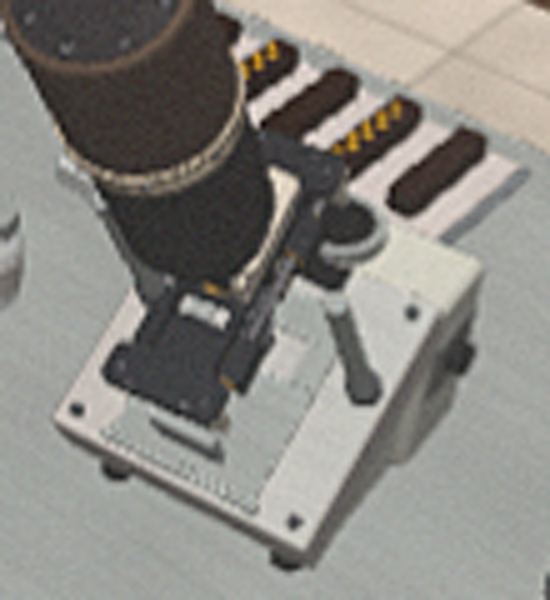

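Call:
arm_command:
  plan:
    - {"dx": 0,"dy": 0,"dz": 0,"wx": -0.8,"wy": 0,"wz": 0}
    - {"dx": 0,"dy": 0,"dz": 0,"wx": -0.8,"wy": 0,"wz": 0}
    - {"dx": 0,"dy": 0,"dz": 0,"wx": -0.8,"wy": 0,"wz": 0}
    - {"dx": 0,"dy": 0,"dz": 0,"wx": -0.8,"wy": 0,"wz": 0}
    - {"dx": 0,"dy": 0,"dz": 0,"wx": -0.8,"wy": 0,"wz": 0}
    - {"dx": 0,"dy": 0,"dz": 0,"wx": -0.8,"wy": 0,"wz": 0}
    - {"dx": 0,"dy": 0,"dz": 0,"wx": -0.8,"wy": 0,"wz": 0}
    - {"dx": 0,"dy": 0,"dz": 0,"wx": -0.8,"wy": 0,"wz": 0}
    - {"dx": 0,"dy": 0,"dz": 0,"wx": -0.8,"wy": 0,"wz": 0}
    - {"dx": 0,"dy": 0,"dz": 0,"wx": -0.8,"wy": 0,"wz": 0}
    - {"dx": 0,"dy": 0,"dz": 0,"wx": -0.8,"wy": 0,"wz": 0}
    - {"dx": 0,"dy": 0,"dz": 0,"wx": 0,"wy": 0,"wz": 0}

```text
time_s: 9.95
tcp_pos: [0.5383, -0.2561, 0.1523]
eef_rot: [-133.5, 60.0, 6.1]
contact_force: [1.4, -1.0, -2.3]
gripper_width: 0.0549
```

Call:
arm_command:
  plan:
    - {"dx": 0,"dy": 0,"dz": 0,"wx": 0,"wy": 0,"wz": 0}
    - {"dx": 0,"dy": 0,"dz": 0,"wx": 0,"wy": 0,"wz": 0}
    - {"dx": 0,"dy": 0,"dz": 0,"wx": 0,"wy": 0,"wz": 0}
    - {"dx": 0,"dy": 0,"dz": 0,"wx": 0,"wy": 0,"wz": 0}
    - {"dx": 0,"dy": 0,"dz": 0,"wx": 0,"wy": 0,"wz": 0}
    - {"dx": 0,"dy": 0,"dz": 0,"wx": 0,"wy": 0,"wz": 0}
  fingers: -1

```text
time_s: 10.45
tcp_pos: [0.5384, -0.256, 0.1532]
eef_rot: [-132.8, 60.0, 6.2]
contact_force: [-0.3, 0.6, 0.2]
gripper_width: 0.0859
```

```bash
python3 -c "
from st import *
st(jaw=48,c=.1);look('7',box={'side':(290,160,110,120)},z=5)"
```

```text
t 10.45 tcp [ 0.5384 -0.256   0.1532] w 0.0859 F [-0.3  0.6  0.2] M [-0.16  1.63 -0.04] J [-14.5   7.2 -27.9 -21.8 -28.3  80.3]
 world d mm [-35.4  -4.3  63.4] | tool shift units [-3.64 -0.01 -0.05] | turn units [-1.11  0.01  0.02] deg [-5.1  0.   0.1]
 tool shift units if at final R [-3.64 -0.01 -0.05]
 twist N 4 [-0.909 -0.003 -0.013] [-0.277  0.002  0.004]
Ftool [-0.3 -0.4  0.6] Mtool [ 0.04 -1.11  1.21]
tcp in machine a,b,c mm [-0.9  2.1 27.3]
jaw deg 42.9
```

View pics/r7_side.png

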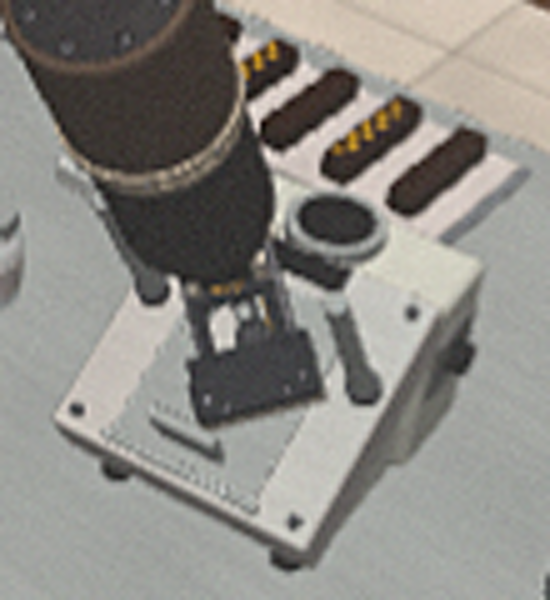

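Call:
arm_command:
  plan:
    - {"dx": -0.9,"dy": 0,"dz": 0,"wx": 0,"wy": 0,"wz": 0}
    - {"dx": -0.9,"dy": 0,"dz": 0,"wx": 0,"wy": 0,"wz": 0}
    - {"dx": -0.9,"dy": 0,"dz": 0,"wx": 0,"wy": 0,"wz": 0}
    - {"dx": -0.9,"dy": 0,"dz": 0,"wx": 0.5,"wy": 0,"wz": 0}
    - {"dx": -0.5,"dy": 0,"dz": 0,"wx": 1,"wy": 0,"wz": 0}
    - {"dx": 0,"dy": 0,"dz": 0,"wx": 1,"wy": 0,"wz": 0}
    - {"dx": 0,"dy": 0,"dz": 0,"wx": 1,"wy": 0,"wz": 0}
    - {"dx": 0,"dy": 0,"dz": 0,"wx": 1,"wy": 0,"wz": 0}
    - {"dx": 0,"dy": 0,"dz": 0,"wx": 1,"wy": 0,"wz": 0}
    - {"dx": 0,"dy": 0,"dz": 0,"wx": 1,"wy": 0,"wz": 0}
    - {"dx": 0,"dy": 0,"dz": 0,"wx": 1,"wy": 0,"wz": 0}
    - {"dx": 0,"dy": 0,"dz": 0,"wx": 1,"wy": 0,"wz": 0}
    - {"dx": 0,"dy": 0,"dz": 0,"wx": 1,"wy": 0,"wz": 0}
    - {"dx": 0,"dy": 0,"dz": 0,"wx": 1,"wy": 0,"wz": 0}
    - {"dx": 0,"dy": 0,"dz": 0,"wx": 1,"wy": 0,"wz": 0}
    - {"dx": 0,"dy": 0,"dz": 0,"wx": 1,"wy": 0,"wz": 0}
    - {"dx": 0,"dy": 0,"dz": 0,"wx": 1,"wy": 0,"wz": 0}
    - {"dx": 0,"dy": 0,"dz": 0,"wx": 1,"wy": 0,"wz": 0}
    - {"dx": 0,"dy": 0,"dz": 0,"wx": 1,"wy": 0,"wz": 0}
    - {"dx": 0,"dy": 0,"dz": 0,"wx": 1,"wy": 0,"wz": 0}

```text
time_s: 12.17
tcp_pos: [0.4945, -0.2604, 0.229]
eef_rot: [-53.3, 59.9, 6.1]
contact_force: [-0.5, -0.4, 0.5]
gripper_width: 0.0877
```

```bash
python3 -c "
from st import *
st(-.001,.0021,.025,jaw=-46);look('8',box={'side':(290,160,110,120)},z=5)"
```

```text
t 12.17 tcp [ 0.4945 -0.2604  0.229 ] w 0.0877 F [-0.5 -0.4  0.5] M [-0.12  1.54  0.01] J [-16.1  -1.5 -27.1 -18.1 -37.6  -2.8]
 world d mm [ 44.9   4.5 -77.9] | tool shift units [ 4.5  -0.01 -0.01] | turn units [2.04 0.02 0.01] deg [9.4 0.1 0.1]
 tool shift units if at final R [ 4.5  -0.01 -0.  ]
 twist N 5 [ 0.9   -0.002 -0.002] [0.408 0.004 0.003]
Ftool [-0.7 -0.  -0.4] Mtool [0.02 0.88 1.26]
tcp in machine a,b,c mm [ -1.1   2.3 115. ]
jaw deg -36.6
```

View pics/r8_side.png

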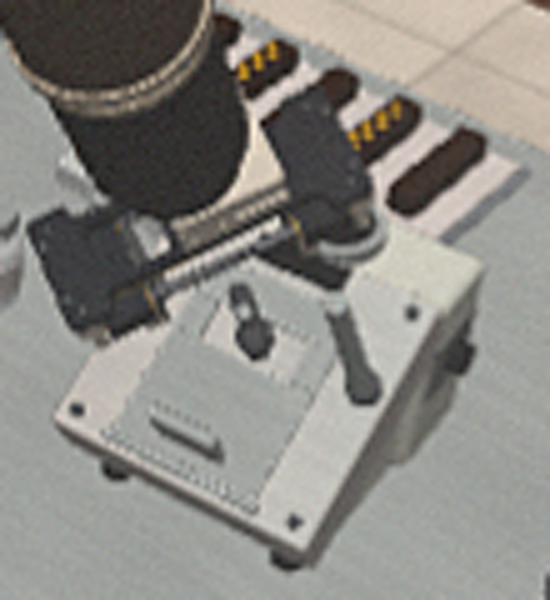

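```bash
python3 -c "
from st import *
m=r.camera_model('side')
a=cv2.imread('pics/side8.png')[205:240,325:355]; z=14
b=cv2.resize(a,(30*z,35*z),interpolation=cv2.INTER_CUBIC)
outs=[]
for ph in (30,45,60):
    im=b.copy()
    for sg in (1,-1):
        th=np.radians(ph)
        pts=[]
        w=np.array([np.cos(th),np.sin(th)]);
        for d,c in [(.006,.018),(.028,.018),(.028,.044),(.006,.044)]:
            pts.append(M(p,-.001+sg*d*w[0],.0022+sg*d*w[1],c))
        P=((proj(m,np.array(pts))-[325,205]+.5)*z).astype(int); cv2.polylines(im,[P.reshape(-1,1,2)],True,(0,255,255) if sg>0 else (255,255,0),1)
    outs.append(im)
cv2.imwrite('pics/n8.png',cv2.resize(np.hstack(outs),(800,int(35*z*800/(90*z)))))
"
```

```text
(no output)
```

View pics/n8.png

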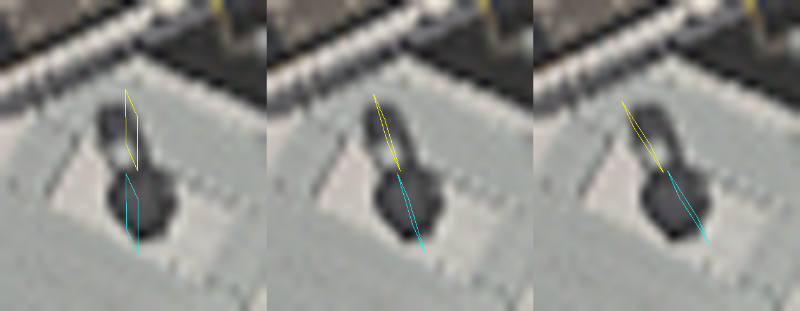

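Call:
arm_command:
  plan:
    - {"dx": 0,"dy": 0,"dz": 0,"wx": 0.9,"wy": 0,"wz": 0}
    - {"dx": 0.8,"dy": 0,"dz": 0,"wx": 0.9,"wy": 0,"wz": 0}
    - {"dx": 0.9,"dy": 0,"dz": 0,"wx": 0,"wy": 0,"wz": 0}
    - {"dx": 0.9,"dy": 0,"dz": 0,"wx": 0,"wy": 0,"wz": 0}
    - {"dx": 0.9,"dy": 0,"dz": 0,"wx": 0,"wy": 0,"wz": 0}
    - {"dx": 0.4,"dy": 0,"dz": 0,"wx": 0,"wy": 0,"wz": 0}
    - {"dx": 0,"dy": 0,"dz": 0,"wx": 0,"wy": 0,"wz": 0}

```text
time_s: 12.8
tcp_pos: [0.5356, -0.2567, 0.1617]
eef_rot: [-45.2, 59.6, 5.8]
contact_force: [-0.2, -0.2, -0.1]
gripper_width: 0.0873
```

```bash
python3 -c "
from st import *
st(-.001,.0021,.025,jaw=-45)"
```

```text
t 12.8 tcp [ 0.5356 -0.2567  0.1617] w 0.0873 F [-0.2 -0.2 -0.1] M [-0.1   1.59  0.01] J [-14.5   6.2 -28.  -21.4 -28.7  -8.1]
 world d mm [  3.8   0.8 -10.5] | tool shift units [ 0.55  0.09 -0.05] | turn units [-0.    0.04  0.07] deg [-0.   0.2  0.3]
 tool shift units if at final R [ 0.55  0.08 -0.05]
 twist N 1 [ 0.553  0.085 -0.054] [-0.001  0.04   0.073]
Ftool [-0.   0.1 -0.3] Mtool [0.02 1.08 1.17]
tcp in machine a,b,c mm [ 0.9  1.7 36.1]
jaw deg -45.0
```

Call:
arm_command:
  plan:
    - {"dx": 0.4,"dy": 0.08,"dz": -0.05,"wx": 0,"wy": 0.04,"wz": 0.07}
    - {"dx": 0.05,"dy": 0,"dz": 0,"wx": 0,"wy": 0,"wz": 0}
    - {"dx": 0,"dy": 0,"dz": 0,"wx": 0,"wy": 0,"wz": 0}

```text
time_s: 13.05
tcp_pos: [0.5386, -0.2561, 0.1532]
eef_rot: [-45.1, 60.0, 6.0]
contact_force: [-0.3, -0.2, 0.5]
gripper_width: 0.0875
```

Call:
arm_command:
  plan:
    - {"dx": 0,"dy": 0,"dz": 0,"wx": 0,"wy": 0,"wz": 0}
    - {"dx": 0,"dy": 0,"dz": 0,"wx": 0,"wy": 0,"wz": 0}
    - {"dx": 0,"dy": 0,"dz": 0,"wx": 0,"wy": 0,"wz": 0}
    - {"dx": 0,"dy": 0,"dz": 0,"wx": 0,"wy": 0,"wz": 0}
    - {"dx": 0,"dy": 0,"dz": 0,"wx": 0,"wy": 0,"wz": 0}
    - {"dx": 0,"dy": 0,"dz": 0,"wx": 0,"wy": 0,"wz": 0}
    - {"dx": 0,"dy": 0,"dz": 0,"wx": 0,"wy": 0,"wz": 0}
    - {"dx": 0,"dy": 0,"dz": 0,"wx": 0,"wy": 0,"wz": 0}
  fingers: 1
  force: 12

```text
time_s: 13.72
tcp_pos: [0.5388, -0.2567, 0.1568]
eef_rot: [-45.4, 59.8, 5.8]
contact_force: [0.1, -0.2, 0.9]
gripper_width: 0.0399
```

```bash
python3 -c "
from st import *
st(-.001,.0021,.025,jaw=-45)"
```

```text
t 13.72 tcp [ 0.5388 -0.2567  0.1568] w 0.0399 F [ 0.1 -0.2  0.9] M [-0.12  1.59 -0.03] J [-14.4   6.8 -27.9 -21.5 -28.2  -7.8]
 world d mm [ 0.6  0.8 -5.6] | tool shift units [ 0.26  0.11 -0.05] | turn units [0.05 0.02 0.06] deg [0.2 0.1 0.3]
 tool shift units if at final R [ 0.26  0.11 -0.05]
 twist N 1 [ 0.261  0.107 -0.051] [0.045 0.02  0.056]
Ftool [-0.7 -0.5  0.2] Mtool [0.05 1.1  1.15]
tcp in machine a,b,c mm [ 1.2  1.3 30.2]
jaw deg -44.8
```

Call:
arm_command:
  plan:
    - {"dx": 0.2,"dy": 0.1,"dz": -0.05,"wx": 0,"wy": 0,"wz": 0.05}
    - {"dx": 0,"dy": 0,"dz": 0,"wx": 0,"wy": 0,"wz": 0}
    - {"dx": 0,"dy": 0,"dz": 0,"wx": 0,"wy": 0,"wz": 0}
    - {"dx": 0,"dy": 0,"dz": 0,"wx": 0,"wy": 0,"wz": 0}
    - {"dx": 0,"dy": 0,"dz": 0,"wx": 0,"wy": 0,"wz": 0}
    - {"dx": 0,"dy": 0,"dz": 0,"wx": 0,"wy": 0,"wz": 0}
    - {"dx": 0,"dy": 0,"dz": 0,"wx": 0,"wy": 0,"wz": 0}

```text
time_s: 14.3
tcp_pos: [0.539, -0.256, 0.1517]
eef_rot: [-45.1, 59.9, 6.1]
contact_force: [0.6, 0.5, 1.0]
gripper_width: 0.0142
```

```bash
python3 -c "
from st import *
st(-.001,.0021,.025,jaw=-45)"
```

```text
t 14.3 tcp [ 0.539  -0.256   0.1517] w 0.0142 F [0.6 0.5 1. ] M [-0.05  1.62 -0.14] J [-14.5   7.3 -27.9 -22.  -28.1  -7.3]
 world d mm [ 0.4  0.1 -0.5] | tool shift units [ 0.03 -0.    0.01] | turn units [ 0.04  0.02 -0.  ] deg [ 0.2  0.1 -0. ]
 tool shift units if at final R [ 0.03 -0.    0.01]
 twist N 1 [ 0.033 -0.003  0.006] [ 0.039  0.02  -0.002]
Ftool [-0.5 -0.4  1. ] Mtool [0.18 1.11 1.17]
tcp in machine a,b,c mm [-1.1  2.1 25.7]
jaw deg -44.8
```

Call:
arm_command:
  plan:
    - {"dx": 0,"dy": 0,"dz": 0,"wx": 0,"wy": 0,"wz": 0}
    - {"dx": 0,"dy": 0,"dz": 0,"wx": -0.5,"wy": 0,"wz": 0}
    - {"dx": 0,"dy": 0,"dz": 0,"wx": -0.8,"wy": 0,"wz": 0}
    - {"dx": 0,"dy": 0,"dz": 0,"wx": -0.8,"wy": 0,"wz": 0}
    - {"dx": 0,"dy": 0,"dz": 0,"wx": -0.8,"wy": 0,"wz": 0}
    - {"dx": 0,"dy": 0,"dz": 0,"wx": -0.8,"wy": 0,"wz": 0}
    - {"dx": 0,"dy": 0,"dz": 0,"wx": -0.8,"wy": 0,"wz": 0}
    - {"dx": 0,"dy": 0,"dz": 0,"wx": -0.8,"wy": 0,"wz": 0}
    - {"dx": 0,"dy": 0,"dz": 0,"wx": -0.8,"wy": 0,"wz": 0}
    - {"dx": 0,"dy": 0,"dz": 0,"wx": -0.8,"wy": 0,"wz": 0}
    - {"dx": 0,"dy": 0,"dz": 0,"wx": -0.8,"wy": 0,"wz": 0}
    - {"dx": 0,"dy": 0,"dz": 0,"wx": -0.8,"wy": 0,"wz": 0}
    - {"dx": 0,"dy": 0,"dz": 0,"wx": -0.8,"wy": 0,"wz": 0}
    - {"dx": 0,"dy": 0,"dz": 0,"wx": -0.4,"wy": 0,"wz": 0}
    - {"dx": 0,"dy": 0,"dz": 0,"wx": 0,"wy": 0,"wz": 0}
  force: 35

```text
time_s: 15.55
tcp_pos: [0.5388, -0.256, 0.1516]
eef_rot: [-91.7, 59.9, 6.1]
contact_force: [-0.5, 0.0, -0.2]
gripper_width: 0.0136
```

```bash
python3 -c "
from st import *
st(-.001,.0021,.025,jaw=0)"
```

```text
t 15.55 tcp [ 0.5388 -0.256   0.1516] w 0.0136 F [-0.5  0.  -0.2] M [-0.1   1.61  0.02] J [-14.5   7.3 -27.9 -22.  -28.1  39.3]
 world d mm [ 0.6  0.1 -0.4] | tool shift units [ 0.03 -0.01  0.  ] | turn units [0.39 0.01 0.02] deg [1.8 0.1 0.1]
 tool shift units if at final R [ 0.03 -0.01  0.  ]
 twist N 1 [ 0.033 -0.014  0.   ] [0.388 0.014 0.016]
Ftool [-0.1  0.6  0.1] Mtool [ 0.02 -0.12  1.61]
tcp in machine a,b,c mm [-1.3  2.1 25.7]
jaw deg 1.8
```

Call:
arm_command:
  plan:
    - {"dx": 0,"dy": 0,"dz": 0,"wx": 0,"wy": 0,"wz": 0}
    - {"dx": 0,"dy": 0,"dz": 0,"wx": 0,"wy": 0,"wz": 0}
    - {"dx": 0,"dy": 0,"dz": 0,"wx": 0,"wy": 0,"wz": 0}
    - {"dx": -0.5,"dy": 0,"dz": 0,"wx": 0,"wy": 0,"wz": 0}
    - {"dx": -0.9,"dy": 0,"dz": 0,"wx": 0,"wy": 0,"wz": 0}
    - {"dx": -0.9,"dy": 0,"dz": 0,"wx": 0,"wy": 0,"wz": 0}
    - {"dx": -0.9,"dy": 0,"dz": 0,"wx": 0,"wy": 0,"wz": 0}
    - {"dx": -0.9,"dy": 0,"dz": 0,"wx": 0.3,"wy": 0,"wz": 0}
    - {"dx": 0,"dy": 0,"dz": 0,"wx": 0,"wy": 0,"wz": 0}
  fingers: -0.4

```text
time_s: 16.3
tcp_pos: [0.4944, -0.2606, 0.2264]
eef_rot: [-89.9, 60.2, 6.1]
contact_force: [-0.4, -0.2, 0.2]
gripper_width: 0.0609
```

```bash
python3 -c "
from st import *
st(-.084,.0021,.1,jaw=0);look('9',box={'side':(290,160,110,120),'top':(310,160,85,85)},z=5)"
```

```text
t 16.3 tcp [ 0.4944 -0.2606  0.2264] w 0.0609 F [-0.4 -0.2  0.2] M [-0.13  1.53 -0.09] J [-16.1  -1.3 -27.1 -18.  -37.6  33.9]
 world d mm [-63.8  -6.7 -51.8] | tool shift units [ 0.65  4.07 -0.  ] | turn units [ 0.    0.02 -0.03] deg [ 0.   0.1 -0.2]
 tool shift units if at final R [0.64 4.07 0.  ]
 twist N 5 [ 0.129  0.814 -0.   ] [ 0.     0.003 -0.007]
Ftool [-0.4  0.2 -0.2] Mtool [0.1  0.02 1.54]
tcp in machine a,b,c mm [ -2.6   2.1 112.8]
jaw deg 0.0
```

View pics/r9_side.png

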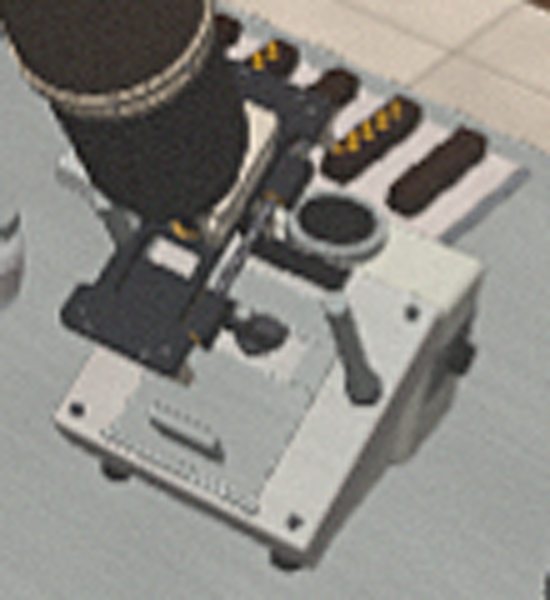

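View pics/r9_top.png

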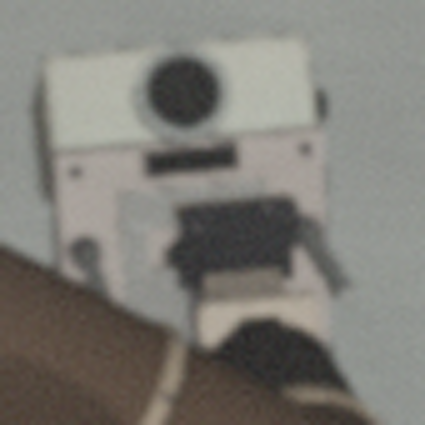

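Call:
arm_command:
  plan:
    - {"dx": 0,"dy": 0.9,"dz": 0,"wx": 0,"wy": 0,"wz": 0}
    - {"dx": 0,"dy": 0.9,"dz": 0,"wx": 0,"wy": 0,"wz": 0}
    - {"dx": 0,"dy": 0.9,"dz": 0,"wx": 0,"wy": 0,"wz": 0}
    - {"dx": 0,"dy": 0.9,"dz": 0,"wx": 0,"wy": 0,"wz": 0}
    - {"dx": 0,"dy": 0.4,"dz": 0,"wx": 0,"wy": 0,"wz": 0}
    - {"dx": 0.2,"dy": 0,"dz": 0,"wx": 0,"wy": 0,"wz": 0}
    - {"dx": 0,"dy": 0,"dz": 0,"wx": 0,"wy": 0,"wz": 0}

```text
time_s: 16.98
tcp_pos: [0.4246, -0.2661, 0.1756]
eef_rot: [-89.5, 60.5, 6.6]
contact_force: [-0.2, 0.3, 0.4]
gripper_width: 0.0615
```

```bash
python3 -c "
from st import *
X=np.array([.4612,-.2686,.1194]);q=Ro.from_euler('z',-p[2]).apply(X-[p[0],p[1],0])-S; print('net tab',q@u,q@yv,q@n)
st(-.085,.0021,.08,jaw=0);look('10',box={'side':(290,160,110,120)},z=5)
for s in r.spot_point('side','cover_tab')[:2]: print(s)
print(proj(r.camera_model('side'),M(p,-.085,.0021,.029)))"
```

```text
net tab -0.08537231602229571 -0.002383565683003839 0.037049904172128396
t 16.98 tcp [ 0.4246 -0.2661  0.1756] w 0.0615 F [-0.2  0.3  0.4] M [-0.15  1.55  0.02] J [-21.9  -2.3 -33.1 -24.1 -35.1  44.9]
 world d mm [ 15.1  -0.2 -18.8] | tool shift units [ 1.19 -0.19 -0.09] | turn units [ 0.    0.06 -0.1 ] deg [ 0.   0.3 -0.5]
 tool shift units if at final R [ 1.19 -0.18 -0.09]
 twist N 2 [ 0.595 -0.092 -0.047] [ 0.     0.032 -0.05 ]
Ftool [-0.4 -0.1  0.3] Mtool [-0.01 -0.02  1.56]
tcp in machine a,b,c mm [-88.6   3.9 103.8]
jaw deg 0.0
{'centre': [323.5, 244.0], 'score': 0.82}
[[326.81460012 245.4498554 ]]
```

View pics/g10_side.png

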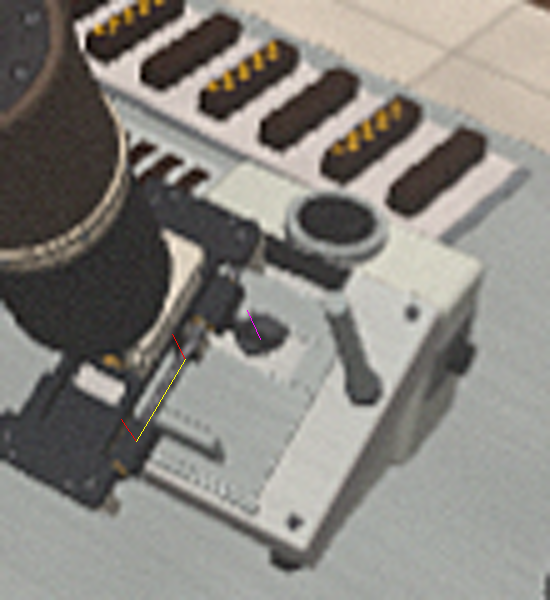

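Call:
arm_command:
  plan:
    - {"dx": 0.3,"dy": -0.18,"dz": -0.08,"wx": 0,"wy": 0.06,"wz": -0.1}
    - {"dx": 0.7,"dy": 0,"dz": 0,"wx": 0,"wy": 0,"wz": 0}
    - {"dx": 0.8,"dy": 0,"dz": 0,"wx": 0,"wy": 0,"wz": 0}
    - {"dx": 0.8,"dy": 0,"dz": 0,"wx": 0,"wy": 0,"wz": 0}
    - {"dx": 0.2,"dy": 0,"dz": 0,"wx": 0,"wy": 0,"wz": 0}
    - {"dx": 0,"dy": 0,"dz": 0,"wx": 0,"wy": 0,"wz": 0}

```text
time_s: 17.58
tcp_pos: [0.4643, -0.2654, 0.1306]
eef_rot: [-90.7, 59.5, 5.6]
contact_force: [0.5, -0.3, -0.1]
gripper_width: 0.0615
```

```bash
python3 -c "
from st import *
st(-.085,.001,.022,jaw=0);look('11',box={'side':(290,160,110,120)},z=5)"
```

```text
t 17.58 tcp [ 0.4643 -0.2654  0.1306] w 0.0615 F [ 0.5 -0.3 -0.1] M [-0.07  1.63 -0.04] J [-20.3   4.3 -32.8 -28.2 -27.9  48.7]
 world d mm [  4.4   1.  -24. ] | tool shift units [1.15 0.42 0.03] | turn units [ 0.07 -0.05  0.1 ] deg [ 0.3 -0.2  0.5]
 tool shift units if at final R [1.15 0.41 0.02]
 twist N 2 [0.574 0.208 0.015] [ 0.035 -0.024  0.05 ]
Ftool [ 0.3 -0.4 -0.4] Mtool [ 0.07 -0.07  1.63]
tcp in machine a,b,c mm [-76.8   0.5  45. ]
jaw deg 0.3
```

View pics/g11_side.png

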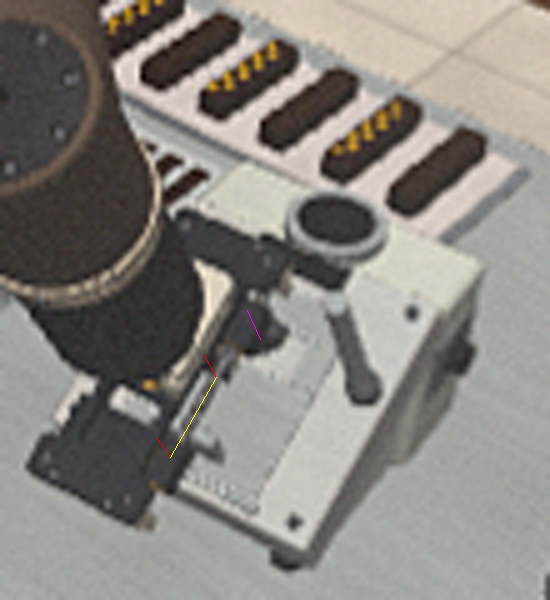

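Call:
arm_command:
  plan:
    - {"dx": 0,"dy": 0.4,"dz": 0.02,"wx": 0.07,"wy": -0.05,"wz": 0.1}
    - {"dx": 0.3,"dy": 0,"dz": 0,"wx": 0,"wy": 0,"wz": 0}
    - {"dx": 0.4,"dy": 0,"dz": 0,"wx": 0,"wy": 0,"wz": 0}
    - {"dx": 0.2,"dy": 0,"dz": 0,"wx": 0,"wy": 0,"wz": 0}
    - {"dx": 0,"dy": 0,"dz": 0,"wx": 0,"wy": 0,"wz": 0}

```text
time_s: 18.05
tcp_pos: [0.4669, -0.2654, 0.1122]
eef_rot: [-90.2, 59.8, 5.8]
contact_force: [0.4, -0.6, -0.6]
gripper_width: 0.0612
```

```bash
python3 -c "
from st import *
st(-.085,.001,.024,jaw=0);look('12',box={'side':(290,160,110,120)},z=5)"
```

```text
t 18.05 tcp [ 0.4669 -0.2654  0.1122] w 0.0612 F [ 0.4 -0.6 -0.6] M [-0.12  1.64 -0.03] J [-20.6   6.3 -32.8 -30.1 -26.5  50.9]
 world d mm [ 0.7  0.8 -3.9] | tool shift units [0.19 0.06 0.04] | turn units [ 0.01 -0.02  0.04] deg [ 0.  -0.1  0.2]
 tool shift units if at final R [0.19 0.06 0.04]
 twist N 1 [0.19  0.062 0.038] [ 0.009 -0.018  0.036]
Ftool [ 0.7  0.1 -0.6] Mtool [ 0.05 -0.03  1.65]
tcp in machine a,b,c mm [-83.8   0.2  27.8]
jaw deg 0.0
```

View pics/g12_side.png

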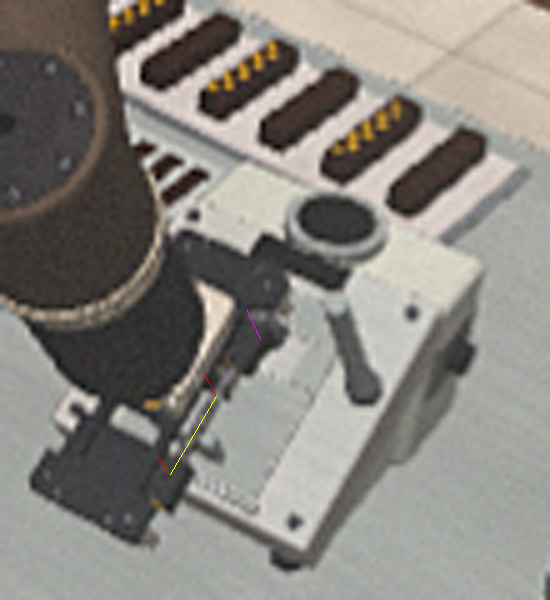

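Call:
arm_command:
  plan:
    - {"dx": 0.2,"dy": 0.06,"dz": 0.03,"wx": 0,"wy": 0,"wz": 0.04}
    - {"dx": 0,"dy": 0,"dz": 0,"wx": 0,"wy": 0,"wz": 0}
    - {"dx": 0,"dy": 0,"dz": 0,"wx": 0,"wy": 0,"wz": 0}
    - {"dx": 0,"dy": 0,"dz": 0,"wx": 0,"wy": 0,"wz": 0}
    - {"dx": 0,"dy": 0,"dz": 0,"wx": 0,"wy": 0,"wz": 0}
    - {"dx": 0,"dy": 0,"dz": 0,"wx": 0,"wy": 0,"wz": 0}
    - {"dx": 0,"dy": 0,"dz": 0,"wx": 0,"wy": 0,"wz": 0}
  fingers: 1
  force: 10

```text
time_s: 18.68
tcp_pos: [0.4679, -0.2648, 0.1086]
eef_rot: [-90.3, 60.0, 5.8]
contact_force: [0.1, -0.6, -0.1]
gripper_width: 0.0203
```

```bash
python3 -c "
from st import *
st(-.085,.001,.024,jaw=0)"
```

```text
t 18.68 tcp [ 0.4679 -0.2648  0.1086] w 0.0203 F [ 0.1 -0.6 -0.1] M [-0.08  1.61 -0.04] J [-20.4   6.7 -32.9 -30.1 -26.1  50.8]
 world d mm [-0.2  0.3 -0.3] | tool shift units [0.01 0.02 0.02] | turn units [ 0.01 -0.02  0.  ] deg [ 0.1 -0.1  0. ]
 tool shift units if at final R [0.01 0.02 0.02]
 twist N 1 [0.008 0.017 0.015] [ 0.014 -0.024  0.   ]
Ftool [ 0.1 -0.  -0.6] Mtool [ 0.08 -0.06  1.61]
tcp in machine a,b,c mm [-84.7   0.7  24.2]
jaw deg 0.1
```

Call:
arm_command:
  plan:
    - {"dx": 0,"dy": 0,"dz": 0,"wx": 0,"wy": 0,"wz": 0}
    - {"dx": 0,"dy": 0,"dz": 0,"wx": 0,"wy": 0,"wz": 0}
    - {"dx": 0,"dy": 0,"dz": 0,"wx": 0,"wy": 0,"wz": 0}
    - {"dx": 0,"dy": 0,"dz": 0,"wx": 0,"wy": 0,"wz": 0}

```text
time_s: 19.02
tcp_pos: [0.4673, -0.2646, 0.1084]
eef_rot: [-90.2, 60.0, 5.8]
contact_force: [0.1, 0.1, -1.1]
gripper_width: 0.0099
```

```bash
python3 -c "
from st import *
st(-.085,.001,.024,jaw=0)"
```

```text
t 19.02 tcp [ 0.4673 -0.2646  0.1084] w 0.0099 F [ 0.1  0.1 -1.1] M [-0.18  1.66 -0.06] J [-20.4   6.7 -32.9 -30.1 -26.1  50.8]
 world d mm [ 0.3  0.1 -0.1] | tool shift units [ 0.01 -0.01  0.  ] | turn units [ 0.01 -0.02 -0.01] deg [ 0.  -0.1 -0. ]
 tool shift units if at final R [ 0.01 -0.01  0.  ]
 twist N 1 [ 0.013 -0.011  0.004] [ 0.01  -0.02  -0.007]
Ftool [1.  0.5 0.1] Mtool [0.04 0.03 1.67]
tcp in machine a,b,c mm [-85.2   0.9  24.3]
jaw deg 0.0
```

Call:
arm_command:
  plan:
    - {"dx": 0,"dy": 0,"dz": 0,"wx": 0,"wy": 0,"wz": 0}
    - {"dx": 0,"dy": 0,"dz": 0,"wx": 0,"wy": 0,"wz": 0}
    - {"dx": -0.3,"dy": 0,"dz": 0,"wx": 0,"wy": 0,"wz": 0}
    - {"dx": -0.3,"dy": 0,"dz": 0,"wx": 0,"wy": 0,"wz": 0}
    - {"dx": 0,"dy": 0,"dz": 0,"wx": 0,"wy": 0,"wz": 0}
  force: 45

```text
time_s: 19.43
tcp_pos: [0.4599, -0.2647, 0.1185]
eef_rot: [-90.0, 60.2, 6.0]
contact_force: [0.6, 0.8, -1.7]
gripper_width: 0.0101
```

```bash
python3 -c "
from st import *
st(-.085,.001,.084,jaw=0);look('13',box={'side':(290,160,110,120)},z=5)"
```

```text
t 19.43 tcp [ 0.4599 -0.2647  0.1185] w 0.0101 F [ 0.6  0.8 -1.7] M [-0.15  2.16  0.04] J [-20.6   5.2 -33.2 -28.9 -27.4  49.6]
 world d mm [-22.1  -2.9  41.8] | tool shift units [-2.37 -0.07 -0.03] | turn units [ 0.    0.   -0.04] deg [ 0.   0.  -0.2]
 tool shift units if at final R [-2.37 -0.08 -0.03]
 twist N 3 [-0.788 -0.025 -0.01 ] [ 0.001  0.    -0.014]
Ftool [1.8 0.3 0.8] Mtool [ 0.   -0.09  2.16]
tcp in machine a,b,c mm [-86.6   1.6  36.7]
jaw deg 0.0
```

View pics/r13_side.png

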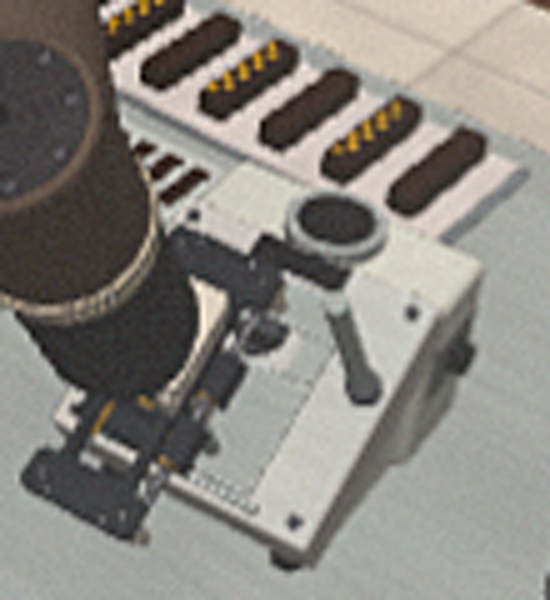

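Call:
arm_command:
  plan:
    - {"dx": -0.4,"dy": -0.08,"dz": -0.03,"wx": 0,"wy": 0,"wz": -0.04}
    - {"dx": -0.4,"dy": 0,"dz": 0,"wx": 0,"wy": 0,"wz": 0}
    - {"dx": -0.3,"dy": 0,"dz": 0,"wx": 0,"wy": 0,"wz": 0}
    - {"dx": 0,"dy": 0,"dz": 0,"wx": 0,"wy": 0,"wz": 0}

```text
time_s: 19.82
tcp_pos: [0.449, -0.2662, 0.1399]
eef_rot: [-90.0, 60.0, 6.0]
contact_force: [0.8, 0.0, -2.8]
gripper_width: 0.0096
```

```bash
python3 -c "
from st import *
st(-.085,.001,.084,jaw=0)"
```

```text
t 19.82 tcp [ 0.449  -0.2662  0.1399] w 0.0096 F [ 0.8  0.  -2.8] M [-0.11  2.14  0.03] J [-21.1   2.5 -33.2 -27.2 -29.9  47.9]
 world d mm [-11.2  -1.4  20.3] | tool shift units [-1.16 -0.02 -0.01] | turn units [-0.    0.01 -0.01] deg [-0.  0. -0.]
 tool shift units if at final R [-1.16 -0.02 -0.01]
 twist N 2 [-0.581 -0.01  -0.006] [-0.     0.003 -0.003]
Ftool [ 2.8  0.7 -0.1] Mtool [ 0.03 -0.11  2.13]
tcp in machine a,b,c mm [-85.4   1.3  60.8]
jaw deg -0.0
```

Call:
arm_command:
  plan:
    - {"dx": -0.6,"dy": 0,"dz": 0,"wx": 0,"wy": 0,"wz": 0}
    - {"dx": -0.8,"dy": 0,"dz": 0,"wx": 0,"wy": 0,"wz": 0}
    - {"dx": -0.8,"dy": 0,"dz": 0,"wx": 0,"wy": 0,"wz": 0}
    - {"dx": -0.8,"dy": 0,"dz": 0,"wx": 0,"wy": 0,"wz": 0}
    - {"dx": -0.8,"dy": 0,"dz": 0,"wx": 0,"wy": 0,"wz": 0}
    - {"dx": -0.8,"dy": 0,"dz": 0,"wx": 0,"wy": 0,"wz": 0}
    - {"dx": -0.8,"dy": 0,"dz": 0,"wx": 0,"wy": 0,"wz": 0}
    - {"dx": -0.8,"dy": 0,"dz": 0,"wx": 0,"wy": 0,"wz": 0}
    - {"dx": -0.4,"dy": 0,"dz": 0,"wx": 0,"wy": 0,"wz": 0}
    - {"dx": 0,"dy": 0,"dz": 0,"wx": 0,"wy": 0,"wz": 0}

```text
time_s: 20.65
tcp_pos: [0.378, -0.2728, 0.2609]
eef_rot: [-90.1, 60.0, 5.9]
contact_force: [0.4, -0.5, -2.2]
gripper_width: 0.01
```

```bash
python3 -c "
from st import *
st(-.085,.001,.19,jaw=0);look('14',box={'side':(200,120,190,150),'top':(180,140,200,120)},z=4)
for k in ('side','top'):
    for q in ('tray','syrup','nibs','cover_mid'):
        print(k,q,[(np.round(s['centre'],1),round(s['score'],2)) for s in r.spot_point(k,q)[:2]])
    c=r.cut_out(k,'tray'); np.save(f'tray_{k}.npy',c[0]['mask']); print(c[0]['bbox'],c[0]['score'])
"
```

```text
t 20.65 tcp [ 0.378  -0.2728  0.2609] w 0.01 F [ 0.4 -0.5 -2.2] M [-0.16  2.1  -0.05] J [-25.5 -11.2 -29.5 -20.7 -47.3  42.3]
 world d mm [ 7.1 -0.4 -8.9] | tool shift units [ 0.56 -0.08 -0.05] | turn units [-0.   -0.01  0.  ] deg [-0. -0.  0.]
 tool shift units if at final R [ 0.56 -0.08 -0.06]
 twist N 1 [ 0.561 -0.082 -0.055] [-0.003 -0.011  0.001]
Ftool [ 2.1  0.8 -0.5] Mtool [ 0.07 -0.03  2.1 ]
tcp in machine a,b,c mm [-86.6   2.1 201.2]
jaw deg -0.0
side tray [(array([245.1, 191.9]), 0.84)]
side syrup [(array([272.1, 238.5]), 0.95)]
side nibs [(array([285.8, 215.3]), 0.42), (array([170.4, 179. ]), 0.4)]
side cover_mid [(array([325. , 212.8]), 0.6)]
[210.3, 170.1, 59.8, 44.9] 0.7
top tray [(array([214.7, 207.4]), 0.77)]
top syrup [(array([354.1, 230.3]), 0.57), (array([282.5, 238.4]), 0.49)]
top nibs [(array([275.3, 207.3]), 0.71)]
top cover_mid [(array([353.5, 232.9]), 0.73)]
[183.9, 174.6, 63.0, 65.7] 0.97
```

View pics/g14_side.png

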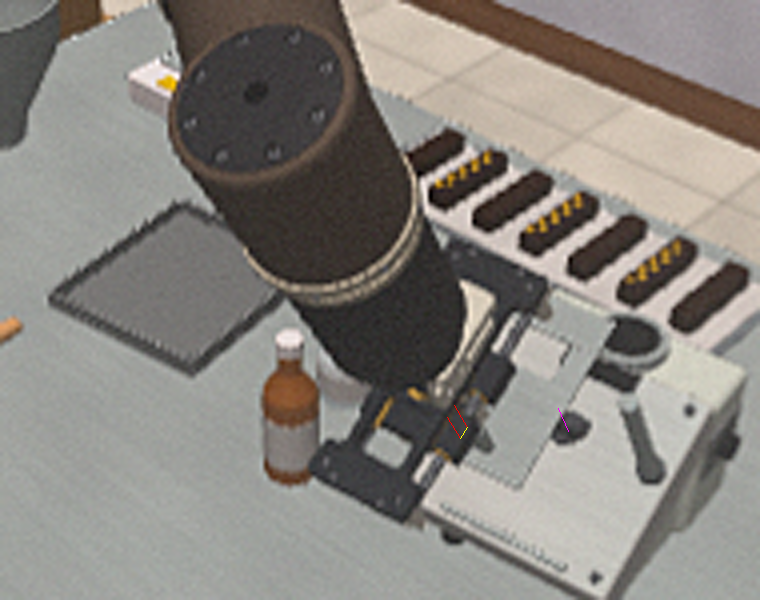

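View pics/r14_top.png

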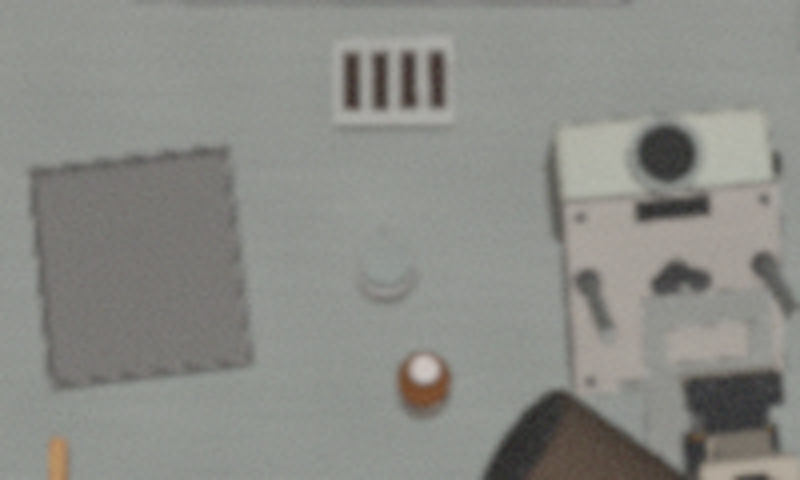

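```bash
python3 -c "
from st import *
m=r.camera_model('top')
C=[]
for px in [(32,172),(227,148),(252,365),(55,388)]:
    c,d=ray(m,np.array(px)/4-.5+[180,140]); t=(.022-c[2])/d[2]; C.append((c+t*d)[:2])
C=np.array(C); print(C.round(4), C.mean(0)); 
e=C[0]-C[3];e2=C[1]-C[2];f=C[0]-C[1];g=C[3]-C[2]
print([round(np.linalg.norm(v),3) for v in(e,e2,f,g)],[np.degrees(np.arctan2(v[1],v[0])) for v in(e,e2,f,g)])
for k,z in (('side',.018),('top',.012)):
    m=r.camera_model(k);mk=np.load(f'tray_{k}.npy').astype(np.uint8); ct=max(cv2.findContours(mk,cv2.RETR_EXTERNAL,cv2.CHAIN_APPROX_NONE)[0],key=cv2.contourArea)[:,0]
    W=[]
    for px in ct:
        c,d=ray(m,px.astype(float)); t=(z-c[2])/d[2]; W.append((c+t*d)[:2])
    print(k,cv2.minAreaRect((np.array(W)*1000).astype(np.float32)))
cl=cloud(r.camera_model('top'),np.load('top14_d.npy')); mk=np.load('tray_top.npy'); z=cl[mk][:,2]; print('floor z',np.percentile(z,[5,50,95]))
ms=[r.camera_model(k) for k in('side','top')]; print(tri(ms,[(245.1,191.9),(214.7,207.4)]))
tell(np.array([.40,-.273,.34]),downR(186))
"
```

```text
[[0.6689 0.363 ]
 [0.6939 0.1708]
 [0.4786 0.1418]
 [0.4546 0.3323]] [0.57399209 0.25196652]
[np.float64(0.217), np.float64(0.217), np.float64(0.194), np.float64(0.192)] [np.float64(8.166313822001005), np.float64(7.683719071282398), np.float64(97.39643478929997), np.float64(97.19430944549444)]
side ((567.4576416015625, 244.64276123046875), (235.0166778564453, 217.2705535888672), 7.400472164154053)
top ((576.169921875, 255.19741821289062), (231.80567932128906, 208.3726043701172), 8.338677406311035)
floor z [-0.00606353  0.00428054  0.02046303]
(array([0.57226189, 0.25559197, 0.00180519]), [np.float64(0.0016382739136150248), np.float64(0.0016382739136150692)])
t 21.25 tcp [ 0.3782 -0.2724  0.2588] w 0.0096 F [ 0.1  0.1 -2.2] M [-0.14  2.2   0.03] J [-25.4 -11.  -29.6 -20.7 -47.3  42.3]
 world d mm [21.8 -0.6 81.2] | tool shift units [-2.99 -2.96 -0.14] | turn units [-0.01  0.02  6.51] deg [-0.   0.1 29.8]
 tool shift units if at final R [-4.06 -1.08 -0.15]
 twist N 7 [-0.515 -0.321 -0.02 ] [-0.001  0.003  0.93 ]
```

Call:
arm_command:
  plan:
    - {"dx": -0.6,"dy": -0.3,"dz": 0,"wx": 0,"wy": 0,"wz": 0.3}
    - {"dx": -0.6,"dy": -0.3,"dz": 0,"wx": 0,"wy": 0,"wz": 0.6}
    - {"dx": -0.5,"dy": -0.3,"dz": 0,"wx": 0,"wy": 0,"wz": 0.7}
    - {"dx": -0.5,"dy": -0.3,"dz": 0,"wx": 0,"wy": 0,"wz": 0.7}
    - {"dx": -0.4,"dy": -0.2,"dz": 0,"wx": 0,"wy": 0,"wz": 0.7}
    - {"dx": -0.4,"dy": -0.2,"dz": 0,"wx": 0,"wy": 0,"wz": 0.7}
    - {"dx": -0.4,"dy": -0.2,"dz": 0,"wx": 0,"wy": 0,"wz": 0.7}
    - {"dx": -0.4,"dy": -0.2,"dz": 0,"wx": 0,"wy": 0,"wz": 0.7}
    - {"dx": -0.2,"dy": -0.1,"dz": 0,"wx": 0,"wy": 0,"wz": 0.7}
    - {"dx": 0,"dy": 0,"dz": 0,"wx": 0,"wy": 0,"wz": 0.5}
    - {"dx": 0,"dy": 0,"dz": 0,"wx": 0,"wy": 0,"wz": 0}

```text
time_s: 22.17
tcp_pos: [0.3898, -0.2711, 0.3518]
eef_rot: [84.1, 89.7, 179.8]
contact_force: [0.3, -0.3, -2.8]
gripper_width: 0.0099
```

```bash
python3 -c "
from st import *
tell(np.array([.5264,.2476,.30]),downR(187.7)); look('15',box={'side':(200,90,190,150)},z=4)"
```

```text
t 22.17 tcp [ 0.3898 -0.2711  0.3518] w 0.0099 F [ 0.3 -0.3 -2.8] M [ 0.04 -0.13 -0.05] J [-11.   -2.  -12.1   0.  -80.1  16.7]
 world d mm [136.6 518.7 -51.8] | tool shift units [ 2.56 -9.39 25.13] | turn units [-0.43  0.01 -0.06] deg [-2.   0.  -0.3]
 tool shift units if at final R [  2.59 -10.24  24.79]
 twist N 27 [ 0.095 -0.363  0.925] [-0.016  0.    -0.002]
```

View pics/r15_side.png

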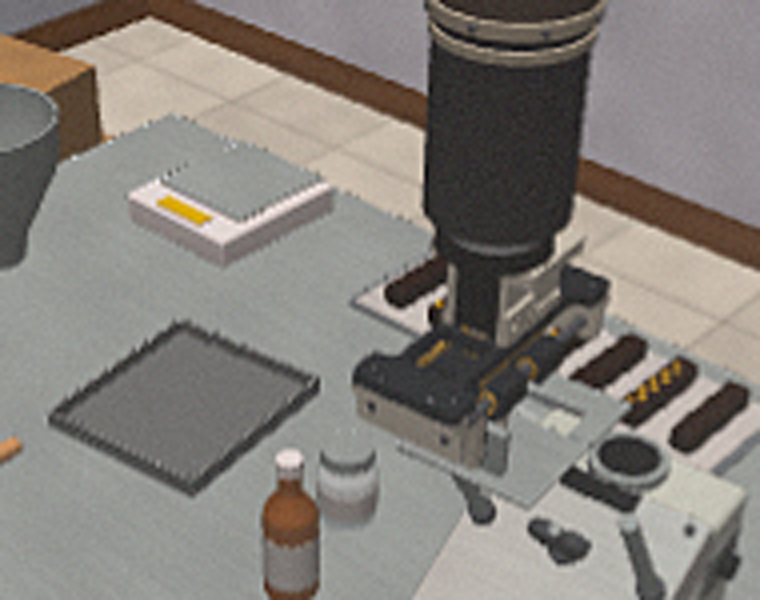

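Call:
arm_command:
  plan:
    - {"dx": 0,"dy": -0.2,"dz": 0.4,"wx": 0,"wy": 0,"wz": 0}
    - {"dx": 0,"dy": -0.37,"dz": 0.8,"wx": -0.02,"wy": 0,"wz": 0}
    - {"dx": 0,"dy": -0.37,"dz": 0.9,"wx": -0.02,"wy": 0,"wz": 0}
    - {"dx": 0,"dy": -0.37,"dz": 0.9,"wx": -0.02,"wy": 0,"wz": 0}
    - {"dx": 0,"dy": -0.37,"dz": 0.9,"wx": -0.02,"wy": 0,"wz": 0}
    - {"dx": 0,"dy": -0.37,"dz": 0.9,"wx": -0.02,"wy": 0,"wz": 0}
    - {"dx": 0,"dy": -0.37,"dz": 0.9,"wx": -0.02,"wy": 0,"wz": 0}
    - {"dx": 0,"dy": -0.37,"dz": 0.9,"wx": -0.02,"wy": 0,"wz": 0}
    - {"dx": 0,"dy": -0.37,"dz": 0.9,"wx": -0.02,"wy": 0,"wz": 0}
    - {"dx": 0,"dy": -0.37,"dz": 0.9,"wx": -0.02,"wy": 0,"wz": 0}
    - {"dx": 0,"dy": -0.37,"dz": 0.9,"wx": -0.02,"wy": 0,"wz": 0}
    - {"dx": 0,"dy": -0.37,"dz": 0.9,"wx": -0.02,"wy": 0,"wz": 0}
    - {"dx": 0,"dy": -0.37,"dz": 0.9,"wx": -0.02,"wy": 0,"wz": 0}
    - {"dx": 0,"dy": -0.37,"dz": 0.9,"wx": -0.02,"wy": 0,"wz": 0}
    - {"dx": 0,"dy": -0.37,"dz": 0.9,"wx": -0.02,"wy": 0,"wz": 0}
    - {"dx": 0,"dy": -0.37,"dz": 0.9,"wx": -0.02,"wy": 0,"wz": 0}
    - {"dx": 0,"dy": -0.37,"dz": 0.9,"wx": -0.02,"wy": 0,"wz": 0}
    - {"dx": 0,"dy": -0.37,"dz": 0.9,"wx": -0.02,"wy": 0,"wz": 0}

```text
time_s: 23.72
tcp_pos: [0.4798, 0.0694, 0.3568]
eef_rot: [-57.4, 87.7, 39.2]
contact_force: [0.5, -0.6, -2.9]
gripper_width: 0.0098
```

```bash
python3 -c "
from st import *
tell(np.array([.5264,.2476,.25]),downR(187.7))"
```

```text
t 23.72 tcp [0.4798 0.0694 0.3568] w 0.0098 F [ 0.5 -0.6 -2.9] M [-0.06  0.11 -0.03] J [ 31.3  -2.4 -11.8  -0.3 -78.4 -24.7]
 world d mm [  46.6  178.2 -106.8] | tool shift units [ 5.63 -3.14  8.47] | turn units [-0.25  0.26  0.42] deg [-1.2  1.2  1.9]
 tool shift units if at final R [ 5.34 -3.5   8.52]
 twist N 11 [ 0.5   -0.301  0.772] [-0.023  0.024  0.038]
```

Call:
arm_command:
  plan:
    - {"dx": 0.1,"dy": -0.34,"dz": 0.85,"wx": -0.05,"wy": 0.05,"wz": 0.08}
    - {"dx": 0.3,"dy": -0.34,"dz": 0.85,"wx": -0.05,"wy": 0.05,"wz": 0.08}
    - {"dx": 0.5,"dy": -0.34,"dz": 0.85,"wx": -0.05,"wy": 0.05,"wz": 0.08}
    - {"dx": 0.5,"dy": -0.34,"dz": 0.85,"wx": -0.05,"wy": 0.05,"wz": 0.08}
    - {"dx": 0.5,"dy": -0.34,"dz": 0.85,"wx": -0.05,"wy": 0.05,"wz": 0.08}
    - {"dx": 0.6,"dy": -0.34,"dz": 0.85,"wx": 0,"wy": 0,"wz": 0}
    - {"dx": 0.6,"dy": -0.34,"dz": 0.85,"wx": 0,"wy": 0,"wz": 0}
    - {"dx": 0.6,"dy": -0.34,"dz": 0.8,"wx": 0,"wy": 0,"wz": 0}
    - {"dx": 0.6,"dy": -0.3,"dz": 0.6,"wx": 0,"wy": 0,"wz": 0}
    - {"dx": 0.4,"dy": -0.1,"dz": 0.3,"wx": 0,"wy": 0,"wz": 0}
    - {"dx": 0,"dy": 0,"dz": 0,"wx": 0,"wy": 0,"wz": 0}

```text
time_s: 24.63
tcp_pos: [0.5217, 0.244, 0.2634]
eef_rot: [-39.8, 88.7, 57.8]
contact_force: [0.4, -0.6, -3.1]
gripper_width: 0.0099
```

```bash
python3 -c "
from st import *
tell(np.array([.5264,.2476,.10]),downR(187.7)); look('16',box={'side':(170,90,190,150)},z=4)"
```

```text
t 24.63 tcp [0.5217 0.244  0.2634] w 0.0099 F [ 0.4 -0.6 -3.1] M [-0.09  0.17  0.01] J [ 44.3   9.7 -10.6  -0.3 -68.5 -36.6]
 world d mm [   4.7    3.6 -163.4] | tool shift units [ 8.17 -0.14  0.01] | turn units [-0.02  0.22  0.18] deg [-0.1  1.   0.8]
 tool shift units if at final R [ 8.17 -0.26  0.15]
 twist N 9 [ 0.908 -0.021  0.008] [-0.002  0.024  0.02 ]
```

View pics/r16_side.png

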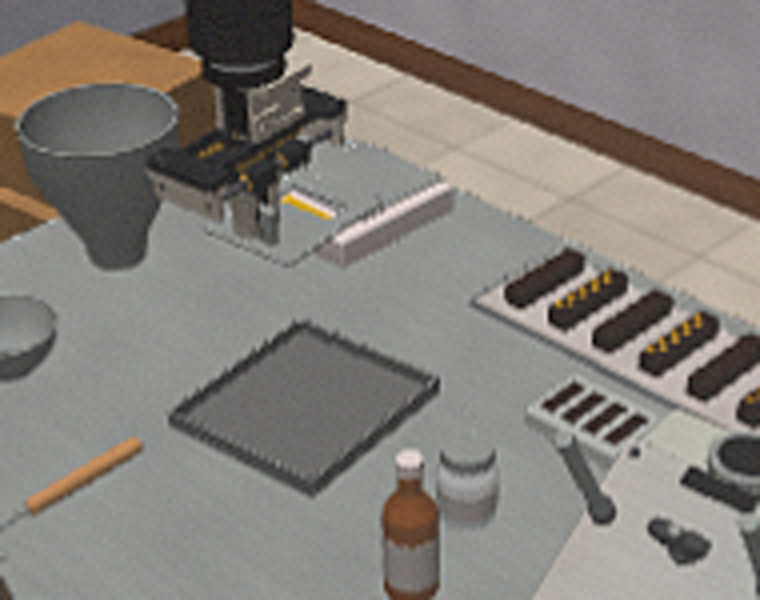

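Call:
arm_command:
  plan:
    - {"dx": 0.3,"dy": -0.14,"dz": 0.1,"wx": 0,"wy": 0.2,"wz": 0.18}
    - {"dx": 0.8,"dy": -0.1,"dz": 0,"wx": 0,"wy": 0,"wz": 0}
    - {"dx": 0.9,"dy": 0,"dz": 0,"wx": 0,"wy": 0,"wz": 0}
    - {"dx": 0.9,"dy": 0,"dz": 0,"wx": 0,"wy": 0,"wz": 0}
    - {"dx": 0.9,"dy": 0,"dz": 0,"wx": 0,"wy": 0,"wz": 0}
    - {"dx": 0.9,"dy": 0,"dz": 0,"wx": 0,"wy": 0,"wz": 0}
    - {"dx": 0.9,"dy": 0,"dz": 0,"wx": 0,"wy": 0,"wz": 0}
    - {"dx": 0.9,"dy": 0,"dz": 0,"wx": 0,"wy": 0,"wz": 0}
    - {"dx": 0.8,"dy": 0,"dz": 0,"wx": 0,"wy": 0,"wz": 0}
    - {"dx": 0.4,"dy": 0,"dz": 0,"wx": 0,"wy": 0,"wz": 0}
    - {"dx": 0,"dy": 0,"dz": 0,"wx": 0,"wy": 0,"wz": 0}

```text
time_s: 25.6
tcp_pos: [0.5324, 0.2432, 0.113]
eef_rot: [-77.9, 89.4, 19.4]
contact_force: [-0.6, 0.4, -2.4]
gripper_width: 0.0097
```

```bash
python3 -c "
from st import *
tell(np.array([.5264,.2476,.028]),downR(187.7)); look('17',box={'side':(190,110,130,130),'top':(180,165,70,80)},z=4)"
```

```text
t 25.6 tcp [0.5324 0.2432 0.113 ] w 0.0097 F [-0.6  0.4 -2.4] M [ 0.01  0.15 -0.  ] J [ 43.8  18.2 -20.7   0.3 -50.6 -36.7]
 world d mm [ -6.    4.4 -85. ] | tool shift units [4.25 0.31 0.25] | turn units [-0.08  0.03  0.12] deg [-0.4  0.1  0.6]
 tool shift units if at final R [4.25 0.27 0.26]
 twist N 5 [0.85  0.059 0.05 ] [-0.017  0.005  0.024]
```

View pics/r17_side.png

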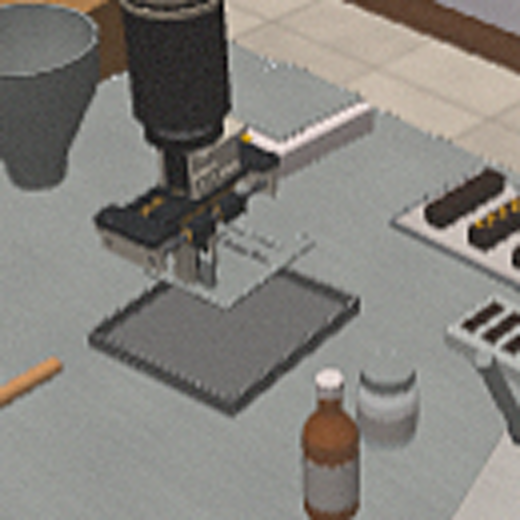

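View pics/r17_top.png

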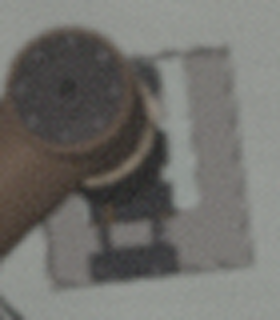

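Call:
arm_command:
  plan:
    - {"dx": 0.2,"dy": 0.28,"dz": 0.24,"wx": -0.08,"wy": 0.03,"wz": 0.12}
    - {"dx": 0.6,"dy": 0,"dz": 0,"wx": 0,"wy": 0,"wz": 0}
    - {"dx": 0.7,"dy": 0,"dz": 0,"wx": 0,"wy": 0,"wz": 0}
    - {"dx": 0.7,"dy": 0,"dz": 0,"wx": 0,"wy": 0,"wz": 0}
    - {"dx": 0.6,"dy": 0,"dz": 0,"wx": 0,"wy": 0,"wz": 0}
    - {"dx": 0,"dy": 0,"dz": 0,"wx": 0,"wy": 0,"wz": 0}
    - {"dx": 0,"dy": 0,"dz": 0,"wx": 0,"wy": 0,"wz": 0}

```text
time_s: 26.28
tcp_pos: [0.5305, 0.2537, 0.0657]
eef_rot: [-58.3, 89.1, 39.6]
contact_force: [0.4, 0.0, -2.9]
gripper_width: 0.0098
```

```bash
python3 -c "
from st import *
tell(np.array([.5264,.2476,.028]),downR(187.7)); look('18',box={'side':(190,110,130,130)},z=5)"
```

```text
t 26.28 tcp [0.5305 0.2537 0.0657] w 0.0098 F [ 0.4  0.  -2.9] M [0.09 0.07 0.02] J [ 44.6  21.5 -23.2   0.1 -44.4 -36.8]
 world d mm [ -4.1  -6.1 -37.7] | tool shift units [ 1.88  0.27 -0.29] | turn units [0.05 0.1  0.16] deg [0.2 0.5 0.7]
 tool shift units if at final R [ 1.89  0.24 -0.27]
 twist N 2 [ 0.941  0.131 -0.142] [0.024 0.049 0.08 ]
```

View pics/r18_side.png

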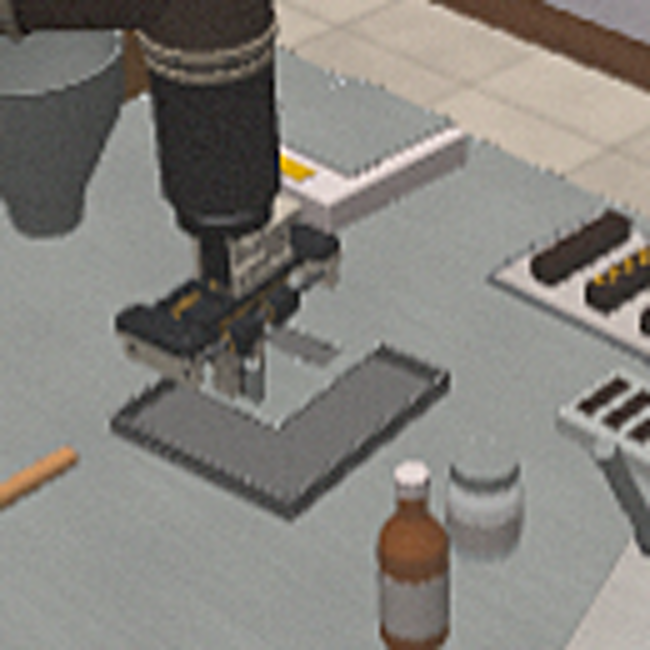

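Call:
arm_command:
  plan:
    - {"dx": 0,"dy": 0.2,"dz": -0.27,"wx": 0.03,"wy": 0.1,"wz": 0.16}
    - {"dx": 0,"dy": 0,"dz": 0,"wx": 0,"wy": 0,"wz": 0}
    - {"dx": 0.3,"dy": 0,"dz": 0,"wx": 0,"wy": 0,"wz": 0}
    - {"dx": 0.3,"dy": 0,"dz": 0,"wx": 0,"wy": 0,"wz": 0}
    - {"dx": 0.3,"dy": 0,"dz": 0,"wx": 0,"wy": 0,"wz": 0}
    - {"dx": 0.3,"dy": 0,"dz": 0,"wx": 0,"wy": 0,"wz": 0}
    - {"dx": 0,"dy": 0,"dz": 0,"wx": 0,"wy": 0,"wz": 0}
    - {"dx": 0,"dy": 0,"dz": 0,"wx": 0,"wy": 0,"wz": 0}

```text
time_s: 27.0
tcp_pos: [0.5284, 0.2487, 0.043]
eef_rot: [-55.8, 89.8, 42.0]
contact_force: [1.4, 0.2, -3.2]
gripper_width: 0.0098
```

```bash
python3 -c "
from st import *
tell(np.array([.5264,.2476,.028]),downR(187.7))"
```

```text
t 27.0 tcp [0.5284 0.2487 0.043 ] w 0.0098 F [ 1.4  0.2 -3.2] M [0.01 0.05 0.06] J [ 44.4  23.2 -24.3   0.  -42.3 -36.6]
 world d mm [ -2.   -1.1 -15. ] | tool shift units [ 0.75  0.11 -0.04] | turn units [0.02 0.03 0.04] deg [0.1 0.1 0.2]
 tool shift units if at final R [ 0.75  0.11 -0.04]
 twist N 1 [ 0.75   0.111 -0.041] [0.019 0.028 0.041]
```

Call:
arm_command:
  plan:
    - {"dx": 0.2,"dy": 0.1,"dz": -0.04,"wx": 0.02,"wy": 0.03,"wz": 0.04}
    - {"dx": 0.2,"dy": 0,"dz": 0,"wx": 0,"wy": 0,"wz": 0}
    - {"dx": 0.15,"dy": 0,"dz": 0,"wx": 0,"wy": 0,"wz": 0}
    - {"dx": 0,"dy": 0,"dz": 0,"wx": 0,"wy": 0,"wz": 0}
    - {"dx": 0,"dy": 0,"dz": 0,"wx": 0,"wy": 0,"wz": 0}

```text
time_s: 27.42
tcp_pos: [0.5262, 0.2474, 0.0304]
eef_rot: [136.8, 89.9, -125.5]
contact_force: [0.1, -0.5, -2.0]
gripper_width: 0.0096
```

```bash
python3 -c "
from st import *
tell(np.array([.5264,.2476,.028]),downR(187.7))"
```

```text
t 27.42 tcp [0.5262 0.2474 0.0304] w 0.0096 F [ 0.1 -0.5 -2. ] M [ 0.06  0.03 -0.02] J [ 44.4  24.1 -25.    0.  -41.  -36.8]
 world d mm [ 0.2  0.2 -2.4] | tool shift units [ 0.12 -0.01  0.01] | turn units [-0.   -0.01 -0.01] deg [-0.  -0.1 -0.1]
 tool shift units if at final R [ 0.12 -0.01  0.01]
 twist N 1 [ 0.118 -0.009  0.009] [-0.001 -0.013 -0.012]
```

Call:
arm_command:
  plan:
    - {"dx": 0.06,"dy": 0,"dz": 0,"wx": 0,"wy": 0,"wz": 0}
    - {"dx": 0.05,"dy": 0,"dz": 0,"wx": 0,"wy": 0,"wz": 0}
    - {"dx": 0,"dy": 0,"dz": 0,"wx": 0,"wy": 0,"wz": 0}
    - {"dx": 0,"dy": 0,"dz": 0,"wx": 0,"wy": 0,"wz": 0}

```text
time_s: 27.75
tcp_pos: [0.5265, 0.2476, 0.0283]
eef_rot: [150.6, 90.0, -111.7]
contact_force: [-0.2, 0.8, -2.4]
gripper_width: 0.0093
```

```bash
python3 -c "
from st import *
tell(np.array([.5264,.2476,.028]),downR(187.7)); look('19',box={'side':(190,110,130,130)},z=5)"
```

```text
t 27.75 tcp [0.5265 0.2476 0.0283] w 0.0093 F [-0.2  0.8 -2.4] M [ 0.07  0.02 -0.02] J [ 44.4  24.3 -25.1   0.  -40.7 -36.8]
 world d mm [-0.1 -0.  -0.3] | tool shift units [0.01 0.01 0.  ] | turn units [-0.   -0.01 -0.  ] deg [-0. -0. -0.]
 tool shift units if at final R [0.01 0.01 0.  ]
 twist N 1 [0.014 0.006 0.   ] [-0.    -0.009 -0.005]
```

View pics/r19_side.png

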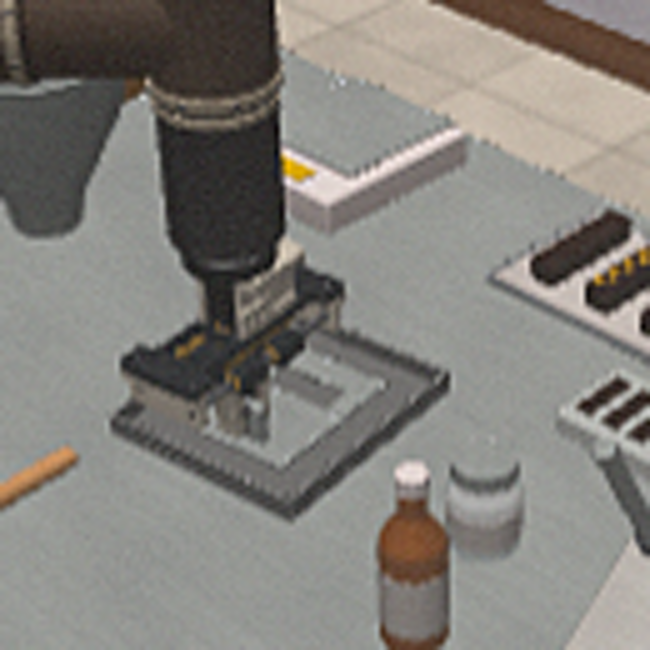

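Call:
arm_command:
  plan:
    - {"dx": 0.05,"dy": 0,"dz": 0,"wx": 0,"wy": 0,"wz": 0}
    - {"dx": 0.05,"dy": 0,"dz": 0,"wx": 0,"wy": 0,"wz": 0}
    - {"dx": 0,"dy": 0,"dz": 0,"wx": 0,"wy": 0,"wz": 0}
    - {"dx": 0,"dy": 0,"dz": 0,"wx": 0,"wy": 0,"wz": 0}

```text
time_s: 28.13
tcp_pos: [0.5268, 0.248, 0.0282]
eef_rot: [-96.6, 89.9, 1.2]
contact_force: [-0.0, -0.2, -2.2]
gripper_width: 0.0097
```

```bash
python3 -c "
from st import *
tell(np.array([.5264,.2476,.026]),downR(187.7))"
```

```text
t 28.13 tcp [0.5268 0.248  0.0282] w 0.0097 F [-0.  -0.2 -2.2] M [0.04 0.04 0.03] J [ 44.5  24.3 -25.1   0.1 -40.6 -36.8]
 world d mm [-0.4 -0.4 -2.2] | tool shift units [ 0.11  0.02 -0.02] | turn units [ 0.01 -0.    0.01] deg [ 0.  -0.   0.1]
 tool shift units if at final R [ 0.11  0.02 -0.02]
 twist N 1 [ 0.111  0.023 -0.016] [ 0.01  -0.002  0.013]
```

Call:
arm_command:
  plan:
    - {"dx": 0.12,"dy": 0,"dz": 0,"wx": 0,"wy": 0,"wz": 0}
    - {"dx": 0,"dy": 0,"dz": 0,"wx": 0,"wy": 0,"wz": 0}
    - {"dx": 0,"dy": 0,"dz": 0,"wx": 0,"wy": 0,"wz": 0}

```text
time_s: 28.38
tcp_pos: [0.5274, 0.2485, 0.0283]
eef_rot: [-80.0, 89.8, 17.8]
contact_force: [-0.2, 0.1, -2.4]
gripper_width: 0.0096
```

```bash
python3 -c "
from st import *
tell(np.array([.5264,.2476,.026]),downR(187.7))"
```

```text
t 28.38 tcp [0.5274 0.2485 0.0283] w 0.0096 F [-0.2  0.1 -2.4] M [ 0.06  0.05 -0.02] J [ 44.5  24.3 -25.1   0.1 -40.4 -36.8]
 world d mm [-1.  -0.9 -2.3] | tool shift units [ 0.11  0.05 -0.04] | turn units [0.02 0.01 0.04] deg [0.1 0.  0.2]
 tool shift units if at final R [ 0.11  0.05 -0.04]
 twist N 1 [ 0.114  0.054 -0.04 ] [0.025 0.007 0.037]
```

Call:
arm_command:
  plan:
    - {"dx": 0,"dy": 0,"dz": 0,"wx": 0,"wy": 0,"wz": 0}
    - {"dx": 0,"dy": 0,"dz": 0,"wx": 0,"wy": 0,"wz": 0}
    - {"dx": 0,"dy": 0,"dz": 0,"wx": 0,"wy": 0,"wz": 0}
  force: 4

```text
time_s: 28.63
tcp_pos: [0.5273, 0.2485, 0.0276]
eef_rot: [-79.3, 89.8, 18.5]
contact_force: [-0.2, 0.6, -0.6]
gripper_width: 0.01
```

```bash
python3 -c "
from st import *
tell(np.array([.5264,.2476,.026]),downR(187.7))"
```

```text
t 28.63 tcp [0.5273 0.2485 0.0276] w 0.01 F [-0.2  0.6 -0.6] M [0.16 0.09 0.01] J [ 44.5  24.3 -25.1   0.1 -40.4 -36.8]
 world d mm [-0.9 -0.9 -1.6] | tool shift units [ 0.08  0.05 -0.04] | turn units [0.02 0.01 0.03] deg [0.1 0.  0.2]
 tool shift units if at final R [ 0.08  0.05 -0.04]
 twist N 1 [ 0.079  0.051 -0.038] [0.022 0.006 0.034]
```

Weight is now carried by the tray. Opening and withdrawing straight up.

Call:
arm_command:
  plan:
    - {"dx": 0,"dy": 0,"dz": 0,"wx": 0,"wy": 0,"wz": 0}
    - {"dx": 0,"dy": 0,"dz": 0,"wx": 0,"wy": 0,"wz": 0}
    - {"dx": 0,"dy": 0,"dz": 0,"wx": 0,"wy": 0,"wz": 0}
    - {"dx": 0,"dy": 0,"dz": 0,"wx": 0,"wy": 0,"wz": 0}
  fingers: 0.2
  force: 20

```text
time_s: 28.97
tcp_pos: [0.5281, 0.2489, 0.0276]
eef_rot: [-78.6, 89.8, 19.2]
contact_force: [-0.4, -0.4, -0.0]
gripper_width: 0.031
```

Call:
arm_command:
  plan:
    - {"dx": -0.3,"dy": 0,"dz": 0,"wx": 0,"wy": 0,"wz": 0}
    - {"dx": -0.6,"dy": 0,"dz": 0,"wx": 0,"wy": 0,"wz": 0}
    - {"dx": -0.8,"dy": 0,"dz": 0,"wx": 0,"wy": 0,"wz": 0}
    - {"dx": -0.9,"dy": 0,"dz": 0,"wx": 0,"wy": 0,"wz": 0}
    - {"dx": -0.9,"dy": 0,"dz": 0,"wx": 0,"wy": 0,"wz": 0}
    - {"dx": -0.9,"dy": 0,"dz": 0,"wx": 0,"wy": 0,"wz": 0}
    - {"dx": -0.9,"dy": 0,"dz": 0,"wx": 0,"wy": 0,"wz": 0}
    - {"dx": -0.9,"dy": 0,"dz": 0,"wx": 0,"wy": 0,"wz": 0}
    - {"dx": -0.9,"dy": 0,"dz": 0,"wx": 0,"wy": 0,"wz": 0}
    - {"dx": -0.9,"dy": 0,"dz": 0,"wx": 0,"wy": 0,"wz": 0}
    - {"dx": 0,"dy": 0,"dz": 0,"wx": 0,"wy": 0,"wz": 0}

```text
time_s: 29.88
tcp_pos: [0.5274, 0.2478, 0.1996]
eef_rot: [-90.3, 89.7, 7.5]
contact_force: [1.2, -0.5, 0.4]
gripper_width: 0.0353
```

```bash
python3 -c "
from st import *
tell(np.array([.5264,.2476,.2]),downR(187.7)); look('20',box={'side':(170,110,190,150)},z=4)
cl=cloud(r.camera_model('side'),np.load('side20_d.npy')).reshape(-1,3)
# heights inside tray footprint
t=np.radians(7.7);q=(cl[:,:2]-[.5735,.254])@np.array([[np.cos(t),-np.sin(t)],[np.sin(t),np.cos(t)]])
for a in (-.03,-.01,.05,.075,.095):
    m=(abs(q[:,0]-a)<.008)&(abs(q[:,1]+.045)<.008)&(cl[:,2]<.06); print(a,m.sum(),np.median(cl[m,2]) if m.any() else None)
"
```

```text
t 29.88 tcp [0.5274 0.2478 0.1996] w 0.0353 F [ 1.2 -0.5  0.4] M [ 0.18 -0.24  0.01] J [ 44.5  13.4 -14.7   0.2 -61.7 -36.7]
 world d mm [-1.  -0.2  0.4] | tool shift units [-0.02  0.05 -0.  ] | turn units [ 0.03 -0.    0.06] deg [ 0.1 -0.   0.3]
 tool shift units if at final R [-0.02  0.05 -0.  ]
 twist N 1 [-0.019  0.048 -0.002] [ 0.029 -0.     0.059]
-0.03 9 0.006142691352217645
-0.01 10 0.006670187058284906
0.05 7 0.0054595359646964015
0.075 9 0.004374458114428439
0.095 6 0.002202985547629904
```

View pics/r20_side.png

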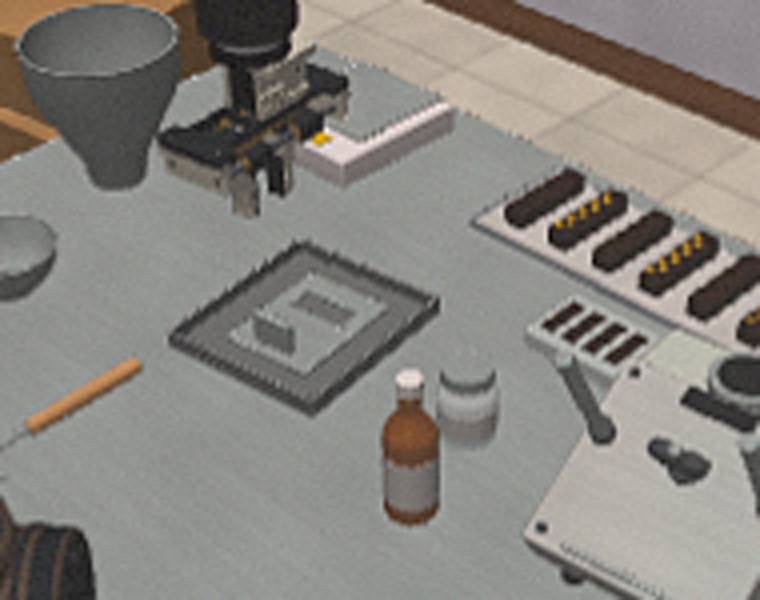

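The cover lies flat in the tray with its tab up (tab at about (275,335) in the zoomed view). The gripper is clear, and the bottle, jar and the rest stand where they were. Handing in.

```bash
python3 -c "
from plant import r
print(r.close_job())"
```

```text
the job is handed in; nothing more can be done
None
```

The cover is off the dispenser and lies flat in the rinse tray with its tab up. The job was handed in at about 30 s of the 72 s allowed; no verdict was reported.

- **Nut:** I turned it anticlockwise in two grips, first over the wing tips and then pinched across. The gripper ended 1.8° past the slot line, where about 14° either way would let the cover pass. The picture then showed the wings across the slope.
- **Cover:** I lifted it along the stud over the nut without jamming, carried it level above the bottle and jar, and lowered it onto the tray floor. The wrist load dropped to about zero when I eased the grip, so the tray had taken the weight before I let go.
- **Last checks:** The final picture shows the cover inside the tray walls, the gripper clear about 17 cm above it, and the bottle and jar where they were. I compared the other things with the first picture only roughly. Contact force readings stayed under about 10 N, and I saw no touch on the rods.

**What disagreed or drifted:**
- My first hand-picked rod positions were out by 1 to 2 pixels between the two cameras. The nut grip settled the position, about 2 mm from my camera fit.
- The tool drifted 4 to 8 mm on some moves; I corrected this before each grasp and before setting the cover down.
- Just before release the wrist still read about 2.4 N although the height had stopped changing, so the tray contact only became clear when I eased the grip.

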